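Ready the lamination vacuum manifold

ROBOT

A 6-joint arm with a two-finger parallel gripper is mounted at the origin on a cart in front of the work surface, level with it; the furniture and walls round the work are solid. World frame = base frame: x ahead of the robot, y to its left, z up, the work surface at z = 0. Lengths are in m, angles in rad, forces in N, time in s.
With the tool pointing down it reaches from about 0.275 to 0.775 m from the base axis. Payload 14.6 kg.
Tool frame: the origin (TCP) lies midway between the tips of the shut fingers; the grasp point (between the pads) lies 19 mm behind it; z points along the fingers, y is the direction in which the jaws open and shut (so a half turn about z gives the same grasp; the last joint's range is limited). The gripper opens to 85 mm and grips with 20 to 120 N. Pads are 22 mm wide; open, the fingers measure 114 mm over their backs; the gripper's body (76 mm by 85 mm) begins 54 mm behind the grasp point. The pads swing forward as they close: fully open they stand 13 mm farther back than shut.
Start: joints at [-1.328, 0.263, -0.048, 1.259, 0, 1.415], TCP at [0.203, -0.484, 0.231] pointing down, gripper open.
Joint ranges: [-2.65, 2.65], [-0.89, 1.7], [-1.18, 1.37], [-2.13, 2.11], [-1.35, 1.29], [-3.14, 3.14]. Speed limits (rad/s): [1.89, 1.89, 2.57, 2.79, 3.14, 3.14].

INTERFACE

Orientations are given as a unit quaternion [x, y, z, w].
In Python, from workcell import status, viewer, job gives the robot as it stands.
- The arm moves only by the tool send_rows, never from a script. Its argument "rows" is a list of rows, each an object with "delta_pos": the shift along the tool's x, y, z in mm, a list of three; "yaw": the turn about the tool's z in degrees; "claw": the opening, from -1 (shut) to 1 (fully open). A call has exactly 5 rows; each row is the pose to reach, as a shift and turn from the pose measured when the call began, along the tool's axes at that moment; what a row does not reach only later rows make up. A row lasts 1/12 s, in which the tool goes at most 41.7 mm and 7.16 degrees, less where a joint would pass 70% of its speed; a pose out of reach is approached as far as the arm can. A call with a gripper value outside its range is refused whole. The fingers move at their own pace and stop on an object; "force" is the grip in N (left out, the last holds). Time passes only in rows, so rows that repeat a pose let the fingers close, or fill a call up. It gives the time, the measured TCP pose, the force and the opening at its end, in the units of the state.
- status.sense(): the state, without advancing time (a new reading comes with each control period).
- viewer.capture(name): name is "side" or "top" or "wrist"; returns (picture, depth): 420x560x3 uint8, blue, green, red; 420x560 float32, m along the optical axis (not along the pixel's ray), 0 where there is no reading.
- viewer.get_calibration(name): a dict with "fx", "fy", "cx", "cy" (pixels), "dist_coeffs" ([k1, k2, p1, p2, k3] as OpenCV has them; the pictures are not rectified), "xyz" and "orientation" of the camera in the world. Camera axes: x right, y down, z forward; pixel columns grow to the right and rows downward; lengths in m; the calibration is good to about 2 mm. A picture is of the moment at which its call begins: read the wrist's pose just before it. get_calibration takes no time and is no camera call; for the wrist camera it gives the pose at the moment of the call.
- job.close_job(): hands the job in, once; it reports no verdict.
Trained networks look in the newest picture that a camera, given by its name, has taken for a name from the list of things; names that differ only in an ending like _2 or _b are one class to them, and where a whole thing is asked for, a point or a joint stands for the part that bears it (a point fixed in the world has none). Each returns a list of dicts, best first, with "conf" (0 to 1); they miss things now and then, are a little off and sometimes report something else, mostly with a low value. They report only what shows in the picture. A call takes as long as a camera call.
- viewer.masks_of(label, camera): "mask" (420x560 bool, what is visible of it) and "location" ([row, column] in pixels, amid what is visible of it).
The state is a dict: "clock": time; "q": joint angles; "qvel": joint speeds; "tau": joint torques, N m; "eef_pos": TCP position; "orientation": TCP orientation; "force": force on the tool from outside, world axes, zero at the start; "moment": the same for the moment, N m; "gripper_width": opening from 0.0 (shut) to 1.0 (fully open).
Only numpy, scipy, OpenCV 4.12 (cv2) and the standard library are available. Lean on these libraries where they do the work, as an engineer would, in place of code of your own. Each camera call takes 0.05 s, during which the arm holds its last target.

TASK

Get the vacuum manifold ready for laminating sockets: put the lid back on the filter pot and lock it (lugs into the slots, push down against the spring, turn it clockwise to the stop and let it rise into the lock), and open all the plugged ports. The tapered stoppers are stuck, so twist each one about an eighth of a turn to break it free and lift it out as it stands, never wrench it straight up; then stand them all upright on the low wooden shelf in one straight row along the middle, side by side with gaps no wider than a stopper, handles square across the shelf. Leave the glue bottle, tape and ankle block where they are.

Things in the scene. Friction and masses are not known exactly. Their poses are not given: they have to be found in the camera images.
- manifold: Bench vacuum manifold, fixed: drilled grey-painted beam 70 x 375 mm, top face 66 mm above the bench, five ports in its top; on a dark foot plate 92 x 526 mm; gauge on its front face (stands out 20 mm); grey filter pot at its +y end. Origin on the bench under the middle of the foot plate; x across the beam, away from the gauge; y along the beam, towards the filter pot; z up.
- port_1 (a point): centre of the mouth of the port nearest the filter pot, in the beam's top face, 66 mm above the bench; bore 41 mm, 50 mm deep; axes as the manifold's
- port_2 (a point): the same for the second port, 75 mm further along the beam
- port_3 (a point): the same for the third port
- port_4 (a point): the same for the fourth port
- port_5 (a point): the same for the port farthest from the filter pot
- filter_pot: Grey filter pot, 88 mm across, fixed, bayonet mouth upwards; origin at its underside, 8 mm above the bench. Its x axis: direction of the lid's handle when LOCKED. The two entry slots for the lid's lugs (22 mm wide, opposite each other, a dark mark outside the pot at each) lie on the line 75 deg anticlockwise from it (seen from above), which is the manifold's x axis.
- pot_mouth (a point): centre of the pot's rim, 90 mm above the bench; axes as the pot's. A soft black seal on the rim, 6.5 mm high, gives way. Lugs go down the slots, the lid turns only clockwise, 75 deg to the stop; a ridge just before it is passed while the lid's disc is pushed to within 4 mm of the rim; let go, it rises into the notch. Sprung cartridge inside: top 3 mm below rim, pushes 7 N locked, 13 N right down.
- lid_grip (a point): Centre of the upright flat black handle bar (60 long, 14 thick, 28 mm high) of the filter pot's loose lid: 14 mm above the top of the lid's disc, 22 mm above the disc's underside, 42 mm above the foot of the spigot (the lid stands on it on the bench). x along the bar and the lugs, y across it, z up. Locked it stands 30 mm above the pot's rim; pushed right down 22 mm; unlocked on the spring over 35 mm.
- pot_lid: The same lid, 0.25 kg: aluminium disc 84 mm across, 8 mm thick, handle bar on top, below it a round spigot 50 mm across and 20 mm long with two lugs at its foot (12 wide, 6 high, 66 mm tip to tip) in line with the bar. Origin at the foot of the spigot.
- stopper_shelf: Low wooden shelf, fixed: 380 mm long (y), 82 mm deep (x), top face 30 mm above the bench, an upstand 22 mm high along its back edge. Origin on the bench under the middle of the shelf; x points to the upstand, y along the shelf; the row runs along this y axis.
- glue_bottle: white glue bottle with a nozzle, 165 mm high, 56 mm across, standing left of the filter pot; bystander; origin at its underside
- masking_tape: roll of masking tape lying flat, 106 mm across, 24 mm high; bystander; origin at its underside
- ankle_block: black ankle block with a beige collar, 50 x 58 x 52 mm, standing to the right; bystander; origin at its underside
- stopper_1_grip (a point): Centre of the upright flat black handle bar (60 long, 14 thick, 28 mm high) of tapered stopper 1: 14 mm above its flange, 20 mm above the port's rim when seated, 56 mm above its foot. x along the bar, y across, z up; in its port the bar lies across the beam. Stuck: to turn it takes up to 0.6 N m, either way; past 30 deg it is loose and lifts freely. Straight up it holds with 20 to 32 N.
- stopper_1: The same stopper, 0.16 kg, at first stuck in port 1 (only three to five of the five stoppers are there; other ports are empty): white cone 36 mm long, 39 mm across at the top, 28 mm at its flat foot; flange 43 mm across, 6 mm thick, resting on the port's rim; bar on top; 70 mm high in all. Origin at the centre of its foot.
- stopper_2_grip (a point): Centre of the upright flat black handle bar (60 long, 14 thick, 28 mm high) of tapered stopper 2: 14 mm above its flange, 20 mm above the port's rim when seated, 56 mm above its foot. x along the bar, y across, z up; in its port the bar lies across the beam. Stuck: to turn it takes up to 0.6 N m, either way; past 30 deg it is loose and lifts freely. Straight up it holds with 20 to 32 N.
- stopper_2: The same stopper, 0.16 kg, at first stuck in port 2 (only three to five of the five stoppers are there; other ports are empty): white cone 36 mm long, 39 mm across at the top, 28 mm at its flat foot; flange 43 mm across, 6 mm thick, resting on the port's rim; bar on top; 70 mm high in all. Origin at the centre of its foot.
- stopper_3_grip (a point): Centre of the upright flat black handle bar (60 long, 14 thick, 28 mm high) of tapered stopper 3: 14 mm above its flange, 20 mm above the port's rim when seated, 56 mm above its foot. x along the bar, y across, z up; in its port the bar lies across the beam. Stuck: to turn it takes up to 0.6 N m, either way; past 30 deg it is loose and lifts freely. Straight up it holds with 20 to 32 N.
- stopper_3: The same stopper, 0.16 kg, at first stuck in port 3 (only three to five of the five stoppers are there; other ports are empty): white cone 36 mm long, 39 mm across at the top, 28 mm at its flat foot; flange 43 mm across, 6 mm thick, resting on the port's rim; bar on top; 70 mm high in all. Origin at the centre of its foot.
- stopper_4_grip (a point): Centre of the upright flat black handle bar (60 long, 14 thick, 28 mm high) of tapered stopper 4: 14 mm above its flange, 20 mm above the port's rim when seated, 56 mm above its foot. x along the bar, y across, z up; in its port the bar lies across the beam. Stuck: to turn it takes up to 0.6 N m, either way; past 30 deg it is loose and lifts freely. Straight up it holds with 20 to 32 N.
- stopper_4: The same stopper, 0.16 kg, at first stuck in port 4 (only three to five of the five stoppers are there; other ports are empty): white cone 36 mm long, 39 mm across at the top, 28 mm at its flat foot; flange 43 mm across, 6 mm thick, resting on the port's rim; bar on top; 70 mm high in all. Origin at the centre of its foot.
- stopper_5_grip (a point): Centre of the upright flat black handle bar (60 long, 14 thick, 28 mm high) of tapered stopper 5: 14 mm above its flange, 20 mm above the port's rim when seated, 56 mm above its foot. x along the bar, y across, z up; in its port the bar lies across the beam. Stuck: to turn it takes up to 0.6 N m, either way; past 30 deg it is loose and lifts freely. Straight up it holds with 20 to 32 N.
- stopper_5: The same stopper, 0.16 kg, at first stuck in port 5 (only three to five of the five stoppers are there; other ports are empty): white cone 36 mm long, 39 mm across at the top, 28 mm at its flat foot; flange 43 mm across, 6 mm thick, resting on the port's rim; bar on top; 70 mm high in all. Origin at the centre of its foot.

How it is judged:
At the end, for the whole second after the job is handed in: Lid locked on the pot (handle within 11 deg of the locked direction, centred, level, handle centre 27.5-32.5 mm above the rim); every stopper upright on the shelf within 15 mm of its middle line, handle within 17 deg of square across, another stopper within 90 mm centre to centre; all at rest (z of lid_grip in the frame of pot_mouth between 0.0275 and 0.0325 m and horizontal distance between lid_grip and pot_mouth below 0.006 m and angle between each of lid_grip, stopper_1_grip, stopper_2_grip, stopper_3_grip, stopper_4_grip, stopper_5_grip's own z axis and vertical below 0.1 rad and angle between the x axis of lid_grip and the x axis of filter_pot, either way round below 0.2 rad and linear speed of each of pot_lid, stopper_1, stopper_2, stopper_3, stopper_4, stopper_5 below 0.02 m/s and z of stopper_1_grip in the frame of stopper_shelf between 0.08 and 0.091 m and x of stopper_1_grip in the frame of stopper_shelf between -0.015 and 0.015 m and y of stopper_1_grip in the frame of stopper_shelf between -0.18 and 0.18 m and angle between the x axis of each of stopper_1_grip, stopper_2_grip, stopper_3_grip, stopper_4_grip, stopper_5_grip and the x axis of stopper_shelf, either way round below 0.3 rad and (horizontal distance between stopper_1_grip and stopper_2_grip below 0.09 m or horizontal distance between stopper_1_grip and stopper_3_grip below 0.09 m or horizontal distance between stopper_1_grip and stopper_4_grip below 0.09 m or horizontal distance between stopper_1_grip and stopper_5_grip below 0.09 m) and z of stopper_2_grip in the frame of stopper_shelf between 0.08 and 0.091 m and x of stopper_2_grip in the frame of stopper_shelf between -0.015 and 0.015 m and y of stopper_2_grip in the frame of stopper_shelf between -0.18 and 0.18 m and (horizontal distance between stopper_2_grip and stopper_1_grip below 0.09 m or horizontal distance between stopper_2_grip and stopper_3_grip below 0.09 m or horizontal distance between stopper_2_grip and stopper_4_grip below 0.09 m or horizontal distance between stopper_2_grip and stopper_5_grip below 0.09 m) and z of stopper_3_grip in the frame of stopper_shelf between 0.08 and 0.091 m and x of stopper_3_grip in the frame of stopper_shelf between -0.015 and 0.015 m and y of stopper_3_grip in the frame of stopper_shelf between -0.18 and 0.18 m and (horizontal distance between stopper_3_grip and stopper_1_grip below 0.09 m or horizontal distance between stopper_3_grip and stopper_2_grip below 0.09 m or horizontal distance between stopper_3_grip and stopper_4_grip below 0.09 m or horizontal distance between stopper_3_grip and stopper_5_grip below 0.09 m) and z of stopper_4_grip in the frame of stopper_shelf between 0.08 and 0.091 m and x of stopper_4_grip in the frame of stopper_shelf between -0.015 and 0.015 m and y of stopper_4_grip in the frame of stopper_shelf between -0.18 and 0.18 m and (horizontal distance between stopper_4_grip and stopper_1_grip below 0.09 m or horizontal distance between stopper_4_grip and stopper_2_grip below 0.09 m or horizontal distance between stopper_4_grip and stopper_3_grip below 0.09 m or horizontal distance between stopper_4_grip and stopper_5_grip below 0.09 m) and z of stopper_5_grip in the frame of stopper_shelf between 0.08 and 0.091 m and x of stopper_5_grip in the frame of stopper_shelf between -0.015 and 0.015 m and y of stopper_5_grip in the frame of stopper_shelf between -0.18 and 0.18 m and (horizontal distance between stopper_5_grip and stopper_1_grip below 0.09 m or horizontal distance between stopper_5_grip and stopper_2_grip below 0.09 m or horizontal distance between stopper_5_grip and stopper_3_grip below 0.09 m or horizontal distance between stopper_5_grip and stopper_4_grip below 0.09 m)); the robot touches nothing.
It fails at once if a stopper is wrenched straight up out of its port without first being turned (more than 5 mm up with its handle still within 15 degrees of its starting direction) ((z of stopper_1_grip in the frame of port_1 between 0.025 and 0.045 m and horizontal distance between stopper_1_grip and port_1 below 0.012 m and angle between the x axis of stopper_1_grip and the x axis of manifold, either way round below 0.26 rad) or (z of stopper_2_grip in the frame of port_2 between 0.025 and 0.045 m and horizontal distance between stopper_2_grip and port_2 below 0.012 m and angle between the x axis of stopper_2_grip and the x axis of manifold, either way round below 0.26 rad) or (z of stopper_3_grip in the frame of port_3 between 0.025 and 0.045 m and horizontal distance between stopper_3_grip and port_3 below 0.012 m and angle between the x axis of stopper_3_grip and the x axis of manifold, either way round below 0.26 rad) or (z of stopper_4_grip in the frame of port_4 between 0.025 and 0.045 m and horizontal distance between stopper_4_grip and port_4 below 0.012 m and angle between the x axis of stopper_4_grip and the x axis of manifold, either way round below 0.26 rad) or (z of stopper_5_grip in the frame of port_5 between 0.025 and 0.045 m and horizontal distance between stopper_5_grip and port_5 below 0.012 m and angle between the x axis of stopper_5_grip and the x axis of manifold, either way round below 0.26 rad)).
It fails at once if the glue bottle, the masking tape or the ankle block is knocked over or pushed more than 4 cm (distance of any of glue_bottle, masking_tape, ankle_block from where it was at the start of the episode above 0.04 m or angle between any of glue_bottle, masking_tape, ankle_block's own z axis and vertical above 0.5 rad).
Of stopper_1, stopper_2, stopper_3, stopper_4, stopper_5 only 3 to 5 are there at a start; the rules pass over those that are not, and their reading is None.
At some moment in a run one of pot_lid may be knocked a few centimetres aside while the robot is not near it.
It also fails if it takes over 210 s, if anything falls off the work surface, if the arm or the gripper's body presses on something with over 40 N, if the wrist force passes 120 N, or if a joint passes its speed limit or range.

## Working session

There is one attempt and no reset: what is moved stays moved. The work goes in short steps, Python scripts to look and compute and a tool call to move; the robot and the scene stay as the last step left them, time stands still between calls to the robot, and variables do not carry over. Pictures are saved under pics/ and viewed, and the job is handed in when it is done.

Besides the shell and the picture viewer there is one more tool, called after "Emit:" as name(argument=value, ...), one argument or row to a line, values as JSON. send_rows: Moves the arm, as the interface text tells. Its arguments: {"type":"object","properties":{"rows":{"type":"array"},"force":{"type":"number"}},"required":["rows"]}

```bash
ls; mkdir -p pics; python3 - <<'E'
from workcell import status, viewer, job
import cv2
print(status.sense())
for n in ["side","top","wrist"]:
    im,d=viewer.capture(n); cv2.imwrite(f"pics/{n}0.png",im); print(n,viewer.get_calibration(n))
E
```

```text
pics
{'clock': 0.0, 'q': array([-1.32827417e+00,  2.63545334e-01, -4.89367194e-02,  1.25940547e+00,
       -3.05441265e-05,  1.41546155e+00]), 'qvel': array([-0.0001933 , -0.00115606,  0.00038611,  0.00063954,  0.00114057,
       -0.00113031]), 'tau': array([ 3.25433175e-03, -6.37612224e+01,  3.84558642e+01,  1.37047374e-02,
       -5.23337644e-05, -9.67164056e-06]), 'eef_pos': array([ 0.20331074, -0.48373437,  0.23081356]), 'orientation': array([ 9.80278748e-01,  1.97619023e-01, -3.90345725e-05, -5.44412318e-04]), 'force': array([-0.14388086, -0.37376614,  0.10895309]), 'moment': array([ 0.00657308, -0.02603967, -0.02388245]), 'gripper_width': 1.002801534497654}
side {'fx': 523.7644254158256, 'fy': 523.7644254158256, 'cx': 288.4324149629705, 'cy': 207.31168827170563, 'dist_coeffs': array([-0.11589678,  0.        ,  0.        ,  0.        ,  0.        ]), 'xyz': array([ 0.03456741, -1.19778124,  0.69054378]), 'orientation': array([ 0.82405561, -0.16327196,  0.10502556, -0.53220696])}
top {'fx': 443.9003593975711, 'fy': 443.9003593975711, 'cx': 274.9416633330915, 'cy': 208.93513292907954, 'dist_coeffs': array([-0.10843728,  0.        ,  0.        ,  0.        ,  0.        ]), 'xyz': array([0.44606958, 0.05269093, 1.43060309]), 'orientation': array([ 0.71469405, -0.69876046,  0.02714993, -0.01446066])}
wrist {'fx': 321.9633967134164, 'fy': 321.9633967134164, 'cx': 281.65646280041364, 'cy': 215.33268168044427, 'dist_coeffs': array([-0.05534978,  0.        ,  0.        ,  0.        ,  0.        ]), 'xyz': array([ 0.27443744, -0.45535127,  0.37267707]), 'orientation': array([ 0.82304794, -0.54701939, -0.08513292,  0.12694197])}
```

View pics/top0.png

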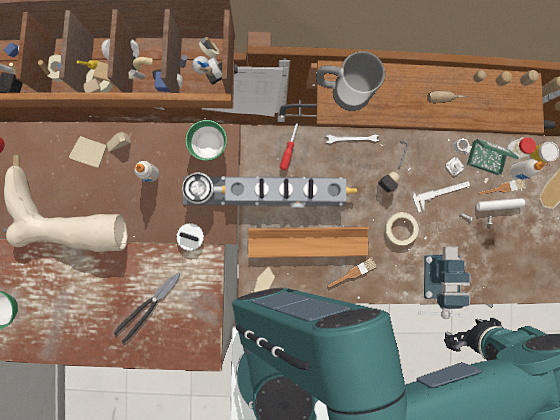

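View pics/side0.png

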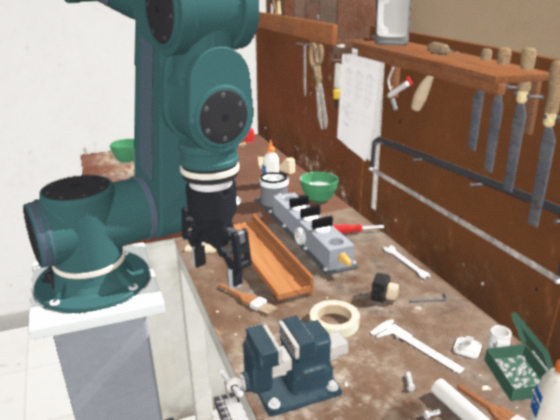

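View pics/wrist0.png

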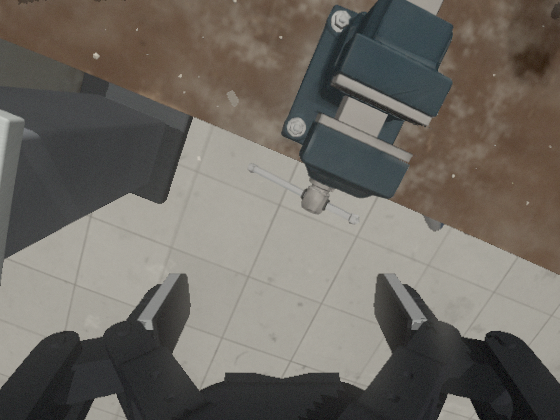

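```bash
cat > h.py <<'E'
import numpy as np, cv2
from workcell import status, viewer, job
from scipy.spatial.transform import Rotation as R
def ray(cal,uv):
    K=np.array([[cal['fx'],0,cal['cx']],[0,cal['fy'],cal['cy']],[0,0,1]])
    p=cv2.undistortPoints(np.array(uv,float).reshape(-1,1,2),K,cal['dist_coeffs']).reshape(-1,2)
    d=np.c_[p,np.ones(len(p))]
    return d
def at_z(cal,uv,z):
    d=ray(cal,uv)@R.from_quat(cal['orientation']).as_matrix().T
    o=np.array(cal['xyz']); s=(z-o[2])/d[:,2]
    return o+d*s[:,None]
def cloud(cal,dep):
    h,w=dep.shape; v,u=np.mgrid[:h,:w]
    d=ray(cal,np.c_[u.ravel(),v.ravel()])*dep.reshape(-1,1)
    return (d@R.from_quat(cal['orientation']).as_matrix().T+cal['xyz']).reshape(h,w,3)
def proj(cal,P):
    K=np.array([[cal['fx'],0,cal['cx']],[0,cal['fy'],cal['cy']],[0,0,1]])
    Rm=R.from_quat(cal['orientation']).as_matrix()
    Pc=(np.array(P,float).reshape(-1,3)-cal['xyz'])@Rm
    return cv2.projectPoints(Pc,np.zeros(3),np.zeros(3),K,cal['dist_coeffs'])[0].reshape(-1,2)
def rect(xy):
    # center + direction of long axis
    (c,s,a)=cv2.minAreaRect(xy.astype(np.float32)*1000)
    if s[0]<s[1]: s=s[::-1]; a+=90
    a=(a+90)%180-90
    return np.array(c)/1000,np.array(s),a
E
python3 - <<'E'
from h import *
im,d=viewer.capture("top"); cal=viewer.get_calibration("top")
np.save("t0.npy",d)
P=cloud(cal,d)
for l in ["stopper_1_grip","lid_grip","pot_lid","stopper_shelf","manifold","filter_pot","glue_bottle","masking_tape","ankle_block"]:
    for r in viewer.masks_of(l,"top")[:5]:
        m=r['mask']; q=P[m&(d>0)]
        if len(q)<5: continue
        z=np.percentile(q[:,2],90)
        uv=np.argwhere(m)[:,::-1]
        w=at_z(cal,uv,z)[:,:2]
        print(l,round(r['conf'],2),r['location'],m.sum(),'z90',z.round(3),'med',np.median(q,0).round(3),*[np.round(x,3) for x in rect(w)])
cv2.imwrite("pics/topc.png",cv2.resize(im[150:290,160:400],None,fx=3,fy=3,interpolation=cv2.INTER_CUBIC))
E
```

```text
stopper_1_grip 0.5 [188.3, 261.5] 188 z90 0.101 med [0.587 0.073 0.077] [0.588 0.074] [53.835 40.966] 36.728
lid_grip 0.7 [234.3, 190.6] 585 z90 0.053 med [0.437 0.294 0.028] [0.437 0.292] [84.162 80.549] -88.557
pot_lid 0.68 [238.2, 191.0] 564 z90 0.053 med [0.437 0.295 0.028] [0.437 0.29 ] [81.02  80.591] -88.322
stopper_shelf 0.6 [239.5, 310.8] 3525 z90 0.039 med [ 0.429 -0.078  0.03 ] [ 0.43  -0.079] [379.654  94.07 ] -87.82
stopper_shelf 0.28 [190.8, 259.8] 191 z90 0.101 med [0.59  0.073 0.076] [0.589 0.074] [47.093 44.802] 46.258
manifold 0.65 [193.4, 256.9] 4394 z90 0.087 med [0.581 0.083 0.063] [0.578 0.049] [526.444 102.221] 89.737
manifold 0.25 [168.1, 149.6] 384 z90 0.136 med [0.63  0.423 0.102] [0.625 0.414] [74.335 55.023] 52.139
glue_bottle 0.76 [169.9, 149.0] 380 z90 0.136 med [0.63  0.423 0.102] [0.626 0.413] [74.111 54.675] 53.244
glue_bottle 0.34 [187.3, 260.4] 194 z90 0.101 med [0.589 0.073 0.075] [0.588 0.074] [44.967 42.668] 46.258
masking_tape 0.77 [227.3, 411.1] 519 z90 0.027 med [ 0.475 -0.384  0.023] [ 0.477 -0.379] [108.494 102.683] -89.048
ankle_block 0.64 [192.8, 254.7] 4482 z90 0.087 med [0.582 0.088 0.063] [0.583 0.05 ] [528.252 101.44 ] -89.76
ankle_block 0.62 [181.1, 392.2] 284 z90 0.053 med [ 0.624 -0.331  0.046] [ 0.623 -0.33 ] [64.466 51.426] -44.355
```

View pics/topc.png

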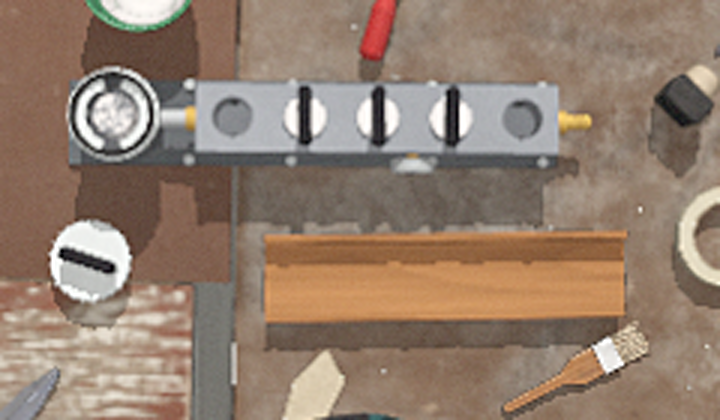

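```bash
cat > m.py <<'E'
from h import *
def blacks(cam,im,z,lo,hi,th=60,box=None):
    cal=viewer.get_calibration(cam)
    g=im.max(2)<th
    n,lab,st,ce=cv2.connectedComponentsWithStats(g.astype(np.uint8))
    out=[]
    for i in range(1,n):
        if st[i,4]<8: continue
        uv=np.argwhere(lab==i)[:,::-1]; w=at_z(cal,uv,z)[:,:2]
        c,s,a=rect(w)
        if lo<s[0]<hi and (box is None or (box[0]<c[0]<box[1] and box[2]<c[1]<box[3])): out.append((c.round(4),w.mean(0).round(4),s.round(1),round(a,1),st[i,4]))
    return out
E
python3 - <<'E'
from m import *
im,d=viewer.capture("top"); cal=viewer.get_calibration("top")
for o in blacks("top",im,0.1,35,80,70,(.5,.7,-.2,.4)): print("stop",o)
for o in blacks("top",im,0.056,35,80,70,(.35,.5,.2,.4)): print("lid",o)
# points from crop: pix = crop/3+ (160,150)
def c(u,v,z): print((u,v),at_z(cal,[[ (u+.5)/3-.5+160,(v+.5)/3-.5+150]],z).round(4))
print("ports");c(233,117,.066);c(522,119,.066)
print("beam corners");c(196,82,.066);c(557,86,.066);c(196,154,.066);c(557,153,.066)
print("pot");c(113,113,.0965)
print("shelf");c(264,234,.052);c(626,232,.052);c(268,322,.03);c(624,315,.03);c(264,262,.03);c(626,262,.03)
E
```

```text
stop (array([0.587 , 0.0715]), array([0.5862, 0.0728]), array([54.5,  9. ]), 1.4, np.int32(59))
stop (array([ 0.5872, -0.0008]), array([ 0.5883, -0.0018]), array([57.6,  9.1]), 1.2, np.int32(63))
stop (array([ 0.589 , -0.0763]), array([ 0.5883, -0.0763]), array([57.7,  9.1]), 0.9, np.int32(76))
stop (array([0.5613, 0.2464]), array([0.5602, 0.2453]), array([70.4, 21. ]), -48.6, np.int32(30))
lid (array([0.4362, 0.2944]), array([0.4359, 0.295 ]), array([57. , 11.6]), 74.4, np.int32(66))
ports
(233, 117) [[0.5867 0.1465 0.066 ]]
(522, 119) [[ 0.5919 -0.1517  0.066 ]]
beam corners
(196, 82) [[0.6221 0.1857 0.066 ]]
(557, 86) [[ 0.6272 -0.1879  0.066 ]]
(196, 154) [[0.5477 0.1835 0.066 ]]
(557, 153) [[ 0.5575 -0.1886  0.066 ]]
pot
(113, 113) [[0.5849 0.2655 0.0965]]
shelf
(264, 234) [[0.4674 0.1122 0.052 ]]
(626, 232) [[ 0.4777 -0.2649  0.052 ]]
(268, 322) [[0.3757 0.1067 0.03  ]]
(624, 315) [[ 0.3903 -0.269   0.03  ]]
(264, 262) [[0.4384 0.1124 0.03  ]]
(626, 262) [[ 0.4464 -0.2703  0.03  ]]
```

```bash
cat > go.py <<'E'
from h import *
import sys
def go(x,y,z,th):
    s=status.sense(); p=s['eef_pos']; Rm=R.from_quat(s['orientation']).as_matrix()
    d=Rm.T@(np.array([x,y,z])-p)*1000
    cur=np.degrees(np.arctan2(Rm[1,0],Rm[0,0]))
    yaw=-(th-cur); yaw=(yaw+180)%360-180
    print("t",round(float(s['clock']),2),"pos",p.round(4),"th",round(cur%360,2),"tilt",np.degrees(np.arccos(-Rm[2,2])).round(2),"w",round(s['gripper_width'],3),"F",s['force'].round(1),"q1,q6",np.degrees(s['q'][[0,5]]).round(0))
    print("delta",d.round(1),"yaw",round(yaw,1))
if __name__=="__main__": go(*map(float,sys.argv[1:5]))
E
python3 go.py .436 .294 .2 254.4
python3 -c "
from h import *
c=viewer.get_calibration('wrist');print(R.from_quat(c['orientation']).as_matrix().round(3))"
```

```text
t 0.7 pos [ 0.2034 -0.484   0.2313] th 22.79 tilt 0.0 w 0.999 F [ 0.7  0.1 -0.1] q1,q6 [-76.  81.]
delta [ 515.9 -627.2   31.3] yaw 128.4
[[ 0.387 -0.879 -0.279]
 [-0.922 -0.369 -0.117]
 [-0.     0.302 -0.953]]
```

Emit:
send_rows(
  rows=[
    {"delta_pos": [26, -31, 0], "yaw": -7, "claw": 1},
    {"delta_pos": [52, -63, 0], "yaw": -14, "claw": 1},
    {"delta_pos": [78, -94, 0], "yaw": -21, "claw": 1},
    {"delta_pos": [104, -125, 0], "yaw": -28, "claw": 1},
    {"delta_pos": [130, -156, 0], "yaw": -35, "claw": 1},
  ],
  force=60,
)

```text
clock: 1.12
eef_pos: [0.2628, -0.2881, 0.2312]
orientation: [0.874, 0.486, 0.0, 0.0]
force: [0.6, 0.1, -0.2]
gripper_width: 1.004
```

```bash
python3 go.py .436 .294 .2 254.4
```

```text
t 1.12 pos [ 0.2628 -0.2881  0.2312] th 58.09 tilt 0.02 w 1.004 F [ 0.6  0.1 -0.2] q1,q6 [-60.  62.]
delta [ 585.7 -160.6   31.1] yaw 163.7
```

Emit:
send_rows(
  rows=[
    {"delta_pos": [30, -8, 0], "yaw": -7, "claw": 1},
    {"delta_pos": [60, -16, 0], "yaw": -14, "claw": 1},
    {"delta_pos": [90, -25, 0], "yaw": -21, "claw": 1},
    {"delta_pos": [120, -33, 0], "yaw": -28, "claw": 1},
    {"delta_pos": [150, -41, 0], "yaw": -35, "claw": 1},
  ],
)

```text
clock: 1.53
eef_pos: [0.3072, -0.1376, 0.2314]
orientation: [0.686, 0.728, 0.0, 0.0]
force: [-0.0, -0.3, 0.3]
gripper_width: 0.998
```

```bash
python3 go.py .436 .294 .2 254.4
```

```text
t 1.53 pos [ 0.3072 -0.1376  0.2314] th 93.42 tilt 0.05 w 0.998 F [-0.  -0.3  0.3] q1,q6 [-38.  48.]
delta [423.2 154.2  31.2] yaw -161.0
```

Emit:
send_rows(
  rows=[
    {"delta_pos": [25, 9, 0], "yaw": -7, "claw": 1},
    {"delta_pos": [50, 18, 0], "yaw": -14, "claw": 1},
    {"delta_pos": [75, 27, 0], "yaw": -21, "claw": 1},
    {"delta_pos": [100, 36, 0], "yaw": -28, "claw": 1},
    {"delta_pos": [125, 45, 0], "yaw": -35, "claw": 1},
  ],
)

```text
clock: 1.95
eef_pos: [0.3449, -0.0088, 0.2316]
orientation: [0.432, 0.902, -0.0, 0.001]
force: [-0.4, -0.7, -0.1]
gripper_width: 0.999
```

```bash
python3 go.py .436 .294 .2 254.4
```

```text
t 1.95 pos [ 0.3449 -0.0088  0.2316] th 128.77 tilt 0.09 w 0.999 F [-0.4 -0.7 -0.1] q1,q6 [-15.  36.]
delta [179.1 260.6  31.5] yaw -125.6
```

Emit:
send_rows(
  rows=[
    {"delta_pos": [16, 23, 0], "yaw": -7, "claw": 1},
    {"delta_pos": [32, 46, 0], "yaw": -14, "claw": 1},
    {"delta_pos": [48, 69, 0], "yaw": -21, "claw": 1},
    {"delta_pos": [64, 92, 0], "yaw": -28, "claw": 1},
    {"delta_pos": [80, 115, 0], "yaw": -35, "claw": 1},
  ],
)

```text
clock: 2.37
eef_pos: [0.3845, 0.1272, 0.2316]
orientation: [0.138, 0.99, -0.0, 0.001]
force: [0.8, -1.3, 0.8]
gripper_width: 1.002
```

```bash
python3 go.py .436 .294 .2 254.4
```

```text
t 2.37 pos [0.3845 0.1272 0.2316] th 164.13 tilt 0.11 w 1.002 F [ 0.8 -1.3  0.8] q1,q6 [ 7. 23.]
delta [ -3.9 174.6  31.6] yaw -90.3
```

Emit:
send_rows(
  rows=[
    {"delta_pos": [-1, 20, 0], "yaw": -7, "claw": 1},
    {"delta_pos": [-1, 40, 0], "yaw": -14, "claw": 1},
    {"delta_pos": [-2, 60, 0], "yaw": -21, "claw": 1},
    {"delta_pos": [-2, 80, 0], "yaw": -28, "claw": 1},
    {"delta_pos": [-2, 100, 0], "yaw": -35, "claw": 1},
  ],
)

```text
clock: 2.78
eef_pos: [0.4139, 0.2239, 0.2316]
orientation: [-0.169, 0.986, -0.001, 0.001]
force: [0.5, -0.0, -0.4]
gripper_width: 1.0
```

```bash
python3 go.py .436 .294 .2 254.4
```

```text
t 2.78 pos [0.4139 0.2239 0.2316] th 199.49 tilt 0.12 w 1.0 F [ 0.5 -0.  -0.4] q1,q6 [19. -1.]
delta [-44.1  58.7  31.6] yaw -54.9
```

Emit:
send_rows(
  rows=[
    {"delta_pos": [-9, 12, 0], "yaw": -7, "claw": 1},
    {"delta_pos": [-18, 24, 0], "yaw": -14, "claw": 1},
    {"delta_pos": [-27, 36, 0], "yaw": -21, "claw": 1},
    {"delta_pos": [-36, 48, 0], "yaw": -28, "claw": 1},
    {"delta_pos": [-44, 59, 0], "yaw": -35, "claw": 1},
  ],
)

```text
clock: 3.2
eef_pos: [0.4359, 0.2951, 0.2316]
orientation: [-0.461, 0.888, -0.001, 0.001]
force: [-0.0, 0.1, 0.5]
gripper_width: 1.0
```

Emit:
send_rows(
  rows=[
    {"delta_pos": [0, 0, 0], "yaw": -7, "claw": 1},
    {"delta_pos": [0, 0, 0], "yaw": -14, "claw": 1},
    {"delta_pos": [0, 0, 0], "yaw": -20, "claw": 1},
    {"delta_pos": [0, 0, 0], "yaw": -20, "claw": 1},
    {"delta_pos": [0, 0, 0], "yaw": -20, "claw": 1},
  ],
)

```text
clock: 3.62
eef_pos: [0.4359, 0.2951, 0.2316]
orientation: [-0.606, 0.795, -0.001, 0.001]
force: [0.2, 0.2, -0.7]
gripper_width: 1.001
```

```bash
python3 go.py .436 .294 .2 254.4; python3 - <<'E'
from m import *
im,d=viewer.capture("wrist"); cv2.imwrite("pics/w1.png",im)
for o in blacks("wrist",im,0.056,40,80,70,(.38,.5,.22,.36)): print("lid",o)
E
```

```text
t 3.62 pos [0.4359 0.2951 0.2316] th 254.65 tilt 0.12 w 1.001 F [ 0.2  0.2 -0.7] q1,q6 [ 25. -49.]
delta [ 1.  -0.3 31.6] yaw 0.3
```

View pics/w1.png

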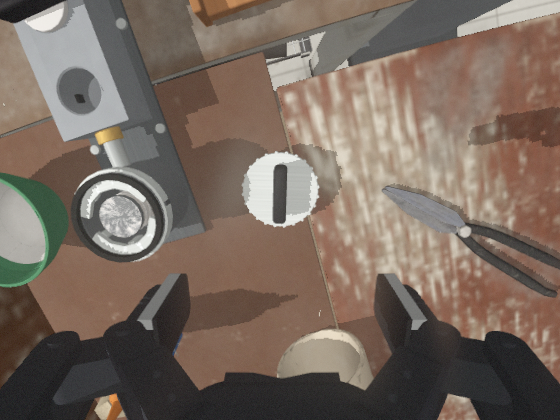

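```bash
python3 - <<'E'
from m import *
im,d=viewer.capture("wrist"); cal=viewer.get_calibration("wrist")
for o in blacks("wrist",im,0.056,20,150,70,(.3,.6,.2,.4)): print("lid",o)
P=cloud(cal,d)
m=(im.max(2)<70)&(abs(P[...,0]-.436)<.06)&(abs(P[...,1]-.295)<.06)
q=P[m]; print(len(q),np.percentile(q[:,2],[5,50,95]).round(4))
q=q[q[:,2]>.05]; print(len(q),[x.round(4) if hasattr(x,'round') else x for x in rect(q[:,:2])], q.mean(0).round(4))
# disc: points z~.028
q=P[(abs(P[...,0]-.436)<.06)&(abs(P[...,1]-.295)<.06)&(abs(P[...,2]-.028)<.004)]
print(cv2.minEnclosingCircle(q[:,:2].astype(np.float32)*1000), np.median(q[:,2]))
# pot: depth top
for zc in (.0965,.09,.087):
    q=P[(abs(P[...,0]-.585)<.07)&(abs(P[...,1]-.265)<.055)&(abs(P[...,2]-zc)<.003)]
    if len(q)>20: print(zc,len(q),cv2.minEnclosingCircle(q[:,:2].astype(np.float32)*1000),np.median(q[:,2]))
E
```

```text
lid (array([0.5249, 0.229 ]), array([0.5249, 0.2285]), array([32.7,  1.3]), -89.2, np.int32(39))
lid (array([0.5784, 0.2685]), array([0.5718, 0.269 ]), array([88.3, 33.3]), -82.1, np.int32(380))
lid (array([0.4389, 0.3124]), array([0.4391, 0.3128]), array([24. ,  3.1]), 66.9, np.int32(50))
30570 [0.2641 0.3084 0.3223]
30542 [array([0.4364, 0.2959]), array([123.8382,  57.5089]), -4.374717712402344] [0.4385 0.2824 0.3025]
((439.02642822265625, 296.9432373046875), 43.2846794128418) 0.026608130209159697
0.0965 1663 ((588.4186401367188, 267.4919738769531), 43.50738525390625) 0.09542620614332759
0.09 2630 ((586.6397705078125, 267.1355285644531), 46.36423873901367) 0.08883636898724864
0.087 3863 ((586.679443359375, 267.17510986328125), 46.403541564941406) 0.0876786955322364
```

```bash
cat > bar.py <<'E'
from m import *
def bar(cam,x,y,z,r=.045,th=90,im=None,d=None):
    "bar top at height z near x,y"
    if im is None: im,d=viewer.capture(cam)
    cal=viewer.get_calibration(cam); P=cloud(cal,d)
    m=(im.max(2)<th)&(abs(P[...,0]-x)<r)&(abs(P[...,1]-y)<r)&(abs(P[...,2]-z)<.005)
    q=P[m]
    if len(q)<20: return len(q),None
    # PCA direction
    c,s,a=rect(q[:,:2]); 
    u,sv,vt=np.linalg.svd(q[:,:2]-q[:,:2].mean(0)); ang=np.degrees(np.arctan2(vt[0,1],vt[0,0]))
    return len(q),c.round(4),q.mean(0).round(4),s.round(1),round(float(a),1),round(float((ang+90)%180-90),1)
E
python3 - <<'E'
from bar import *
im,d=viewer.capture("wrist")
print(bar("wrist",.436,.295,.056,im=im,d=d))
cal=viewer.get_calibration("wrist")
print(at_z(cal,[[281,165],[281,222],[275,190],[287,190]],.056).round(4))
E
```

```text
(657, array([0.4384, 0.2957]), array([0.4385, 0.2947, 0.0542]), array([57.4, 12.3]), 74.2, 73.7)
[[0.429  0.2657 0.056 ]
 [0.4447 0.3229 0.056 ]
 [0.4415 0.2885 0.056 ]
 [0.4299 0.2917 0.056 ]]
```

```bash
python3 go.py .4385 .296 .033 254
```

```text
t 3.77 pos [0.4359 0.295  0.2316] th 254.68 tilt 0.13 w 1.002 F [-0.4  0.1 -0. ] q1,q6 [ 25. -49.]
delta [ -1.6  -1.8 198.6] yaw 0.7
```

Emit:
send_rows(
  rows=[
    {"delta_pos": [-2, -2, 40], "yaw": 0.7, "claw": 0.6},
    {"delta_pos": [-2, -2, 80], "yaw": 0.7, "claw": 0.3},
    {"delta_pos": [-2, -2, 120], "yaw": 0.7, "claw": 0.0},
    {"delta_pos": [-2, -2, 160], "yaw": 0.7, "claw": 0.0},
    {"delta_pos": [-2, -2, 190], "yaw": 0.7, "claw": 0.0},
  ],
)

```text
clock: 4.18
eef_pos: [0.4377, 0.2958, 0.039]
orientation: [-0.601, 0.799, -0.001, -0.0]
force: [0.6, 0.2, -0.5]
gripper_width: 0.499
```

```bash
python3 go.py .4385 .296 .033 254;  python3 - <<'E'
from bar import *
im,d=viewer.capture("wrist"); cv2.imwrite("pics/w2.png",im)
E
```

```text
t 4.18 pos [0.4377 0.2958 0.039 ] th 253.86 tilt 0.08 w 0.499 F [ 0.6  0.2 -0.5] q1,q6 [ 25. -49.]
delta [-0.4 -0.7  6. ] yaw -0.1
```

View pics/w2.png

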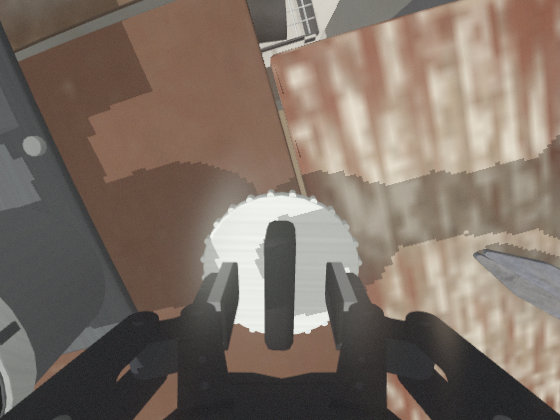

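Emit:
send_rows(
  rows=[
    {"delta_pos": [0, 0, 6], "yaw": 0, "claw": 0.0},
    {"delta_pos": [0, 0, 6], "yaw": 0, "claw": -0.5},
    {"delta_pos": [0, 0, 6], "yaw": 0, "claw": -1},
    {"delta_pos": [0, 0, 6], "yaw": 0, "claw": -1},
    {"delta_pos": [0, 0, 6], "yaw": 0, "claw": -1},
  ],
)

```text
clock: 4.65
eef_pos: [0.4366, 0.2951, 0.0302]
orientation: [-0.601, 0.8, -0.0, -0.002]
force: [0.6, 0.1, 1.4]
gripper_width: 0.148
```

Emit:
send_rows(
  rows=[
    {"delta_pos": [0, 0, 0], "yaw": 0, "claw": -1},
    {"delta_pos": [0, 0, 0], "yaw": 0, "claw": -1},
    {"delta_pos": [0, 0, -30], "yaw": 0, "claw": -1},
    {"delta_pos": [0, 0, -60], "yaw": 0, "claw": -1},
    {"delta_pos": [0, 0, -90], "yaw": 0, "claw": -1},
  ],
)

```text
clock: 5.07
eef_pos: [0.4363, 0.2952, 0.1214]
orientation: [-0.601, 0.8, -0.0, -0.002]
force: [1.3, -0.4, -2.3]
gripper_width: 0.146
```

```bash
python3 go.py .586 .267 .20 181;  python3 - <<'E'
from bar import *
im,d=viewer.capture("wrist"); cv2.imwrite("pics/w3.png",im)
E
```

```text
t 5.07 pos [0.4363 0.2952 0.1214] th 253.83 tilt 0.27 w 0.146 F [ 1.3 -0.4 -2.3] q1,q6 [ 25. -49.]
delta [ -14.3 -151.4  -79. ] yaw 72.8
```

View pics/w3.png

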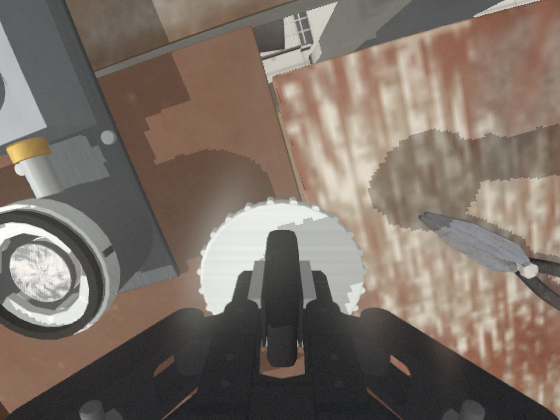

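```bash
cat > disc.py <<'E'
from bar import *
from scipy.optimize import least_squares
def disc(im,d,zt,cx,cy,rad=.042):
    cal=viewer.get_calibration("wrist"); P=cloud(cal,d)
    dd=np.hypot(P[...,0]-cx,P[...,1]-cy)
    m=((abs(P[...,2]-zt)<.006)&(dd<.055)&(im.min(2)>110)).astype(np.uint8)
    m=cv2.morphologyEx(m,cv2.MORPH_CLOSE,np.ones((5,5)))
    cs=max(cv2.findContours(m,cv2.RETR_EXTERNAL,cv2.CHAIN_APPROX_NONE)[0],key=cv2.contourArea).reshape(-1,2)
    w=at_z(cal,cs,zt)[:,:2]
    rr=np.hypot(*(w-[cx,cy]).T); 
    c=np.array([cx,cy])
    for it in range(5):
        k=abs(np.hypot(*(w-c).T)-rad)<(.012 if it==0 else .003)
        c=least_squares(lambda p:np.hypot(*(w[k]-p).T)-rad,c,loss='soft_l1',f_scale=.001).x
    return c,k.sum(),len(k)
E
python3 - <<'E'
from disc import *
im,d=viewer.capture("wrist")
p=status.sense()['eef_pos']
for dz in (-.004,-.002,0): 
    c,k,n=disc(im,d,p[2]+dz,p[0],p[1]); print(dz,c.round(4),(c-p[:2]).round(4),k,n)
E
```

```text
-0.004 [0.4395 0.2979] [0.0007 0.0015] 349 582
-0.002 [0.4394 0.2977] [0.0007 0.0013] 345 579
0 [0.4394 0.2977] [0.0007 0.0013] 344 583
```

```bash
python3 go.py .595 .15 .20 181
```

```text
t 5.17 pos [0.4387 0.2964 0.1244] th 253.83 tilt 0.19 w 0.151 F [ 1.4  1.2 -2.7] q1,q6 [ 25. -49.]
delta [  97.  -191.1  -75. ] yaw 72.8
```

Emit:
send_rows(
  rows=[
    {"delta_pos": [15, -20, -35], "yaw": 7, "claw": -1},
    {"delta_pos": [30, -50, -65], "yaw": 14, "claw": -1},
    {"delta_pos": [50, -80, -75], "yaw": 21, "claw": -1},
    {"delta_pos": [65, -110, -75], "yaw": 28, "claw": -1},
    {"delta_pos": [75, -140, -75], "yaw": 35, "claw": -1},
  ],
)

```text
clock: 5.58
eef_pos: [0.5534, 0.1834, 0.2006]
orientation: [-0.329, 0.944, -0.001, 0.002]
force: [0.4, 0.2, -2.2]
gripper_width: 0.149
```

```bash
python3 go.py .595 .15 .20 181
```

```text
t 5.58 pos [0.5534 0.1834 0.2006] th 218.45 tilt 0.29 w 0.149 F [ 0.4  0.2 -2.2] q1,q6 [ 10. -28.]
delta [-11.8 -52.    0.8] yaw 37.5
```

Emit:
send_rows(
  rows=[
    {"delta_pos": [-3, -13, 0], "yaw": 7, "claw": -1},
    {"delta_pos": [-6, -26, 0], "yaw": 14, "claw": -1},
    {"delta_pos": [-9, -39, 0], "yaw": 21, "claw": -1},
    {"delta_pos": [-12, -52, 0], "yaw": 28, "claw": -1},
    {"delta_pos": [-12, -52, 0], "yaw": 35, "claw": -1},
  ],
)

```text
clock: 6.0
eef_pos: [0.5965, 0.1486, 0.1996]
orientation: [-0.026, 1.0, -0.0, 0.002]
force: [0.4, 0.2, -3.3]
gripper_width: 0.147
```

```bash
python3 - <<'E'
from disc import *
im,d=viewer.capture("wrist");im,d=viewer.capture("wrist");im,d=viewer.capture("wrist"); cv2.imwrite("pics/w4.png",im); np.savez("w4.npz",im=im,d=d); import pickle; pickle.dump(viewer.get_calibration("wrist"),open("w4cal.pkl","wb"))
p=status.sense()['eef_pos']
for dz in (-.004,-.002,0): 
    c,k,n=disc(im,d,p[2]+dz,p[0],p[1]); print(dz,c.round(4),(c-p[:2]).round(4),k,n)
E
python3 go.py .586 .267 .20 181
```

```text
-0.004 [0.5977 0.1489] [ 0.0028 -0.0011] 347 581
-0.002 [0.5975 0.1489] [ 0.0026 -0.0012] 345 582
0 [0.5975 0.1489] [ 0.0026 -0.0012] 342 583
t 6.15 pos [0.5949 0.15   0.2001] th 183.61 tilt 0.23 w 0.154 F [-0.2  0.1 -2.5] q1,q6 [7. 3.]
delta [  1.5 117.3   0. ] yaw 2.6
```

View pics/w4.png

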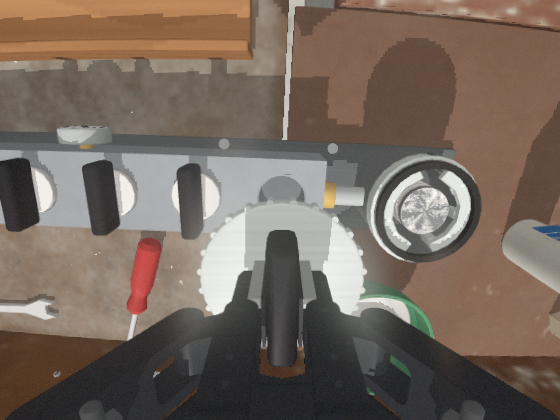

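```bash
python3 - <<'E'
import pickle
from disc import *
f=np.load("w4.npz"); im,d=f['im'],f['d']; cal=pickle.load(open("w4cal.pkl","rb"))
P=cloud(cal,d)
def fit(w,c,rad,fixed=True):
    for it in range(8):
        k=abs(np.hypot(*(w-c).T)-rad)<(.010 if it<2 else .003)
        if fixed: c=least_squares(lambda p:np.hypot(*(w[k]-p).T)-rad,c,loss='soft_l1',f_scale=.001).x
        else:
            s=least_squares(lambda p:np.hypot(*(w[k]-p[:2]).T)-p[2],[*c,rad],loss='soft_l1',f_scale=.001).x; c=s[:2];rad=s[2]
    return c.round(4),round(float(rad),4),k.sum(),len(k)
c0=np.array([.586,.267])
m=((P[...,2]>.08)&(P[...,2]<.11)&(np.hypot(P[...,0]-c0[0],P[...,1]-c0[1])<.06)).astype(np.uint8)
print("zs",np.percentile(P[...,2][m>0],[5,25,50,75,95]).round(4))
cs=max(cv2.findContours(m,cv2.RETR_EXTERNAL,cv2.CHAIN_APPROX_NONE)[0],key=cv2.contourArea).reshape(-1,2)
for z in (.09,.0965): print("outer",z,fit(at_z(cal,cs,z)[:,:2],c0,.044,False),fit(at_z(cal,cs,z)[:,:2],c0,.044))
# dark ring (seal) boundaries
g=((im.max(2)<60)&(np.hypot(P[...,0]-c0[0],P[...,1]-c0[1])<.06)&(P[...,2]>.085)).astype(np.uint8)
cs,h=cv2.findContours(g,cv2.RETR_CCOMP,cv2.CHAIN_APPROX_NONE)
for c in cs:
    if len(c)<60: continue
    w=at_z(cal,c.reshape(-1,2),.0965)[:,:2]
    print("ring",len(c),cv2.minEnclosingCircle(w.astype(np.float32)*1000))
cv2.imwrite("pics/pot.png",cv2.resize(im[140:280,350:500],None,fx=4,fy=4,interpolation=cv2.INTER_CUBIC))
# cartridge centre
print(at_z(cal,[[425,209]],.087))
for l in ("stopper_1_grip",):
  for x,y in ((.587,.0715),(.587,-.001),(.589,-.076)):
    m=(im.max(2)<60)&(abs(P[...,0]-x)<.045)&(abs(P[...,1]-y)<.03)&(abs(P[...,2]-.1)<.005)
    q=P[m]
    if len(q)>20: c,s,a=rect(q[:,:2]); print(len(q),c.round(4),q.mean(0).round(4),s,a)
E
```

```text
zs [0.0842 0.0868 0.0891 0.0947 0.0963]
outer 0.09 (array([0.5863, 0.2667]), 0.0469, np.int64(319), 319) (array([0.5845, 0.2633]), 0.044, np.int64(205), 319)
outer 0.0965 (array([0.5845, 0.2635]), 0.0456, np.int64(319), 319) (array([0.5837, 0.2615]), 0.044, np.int64(237), 319)
ring 92 ((794.42919921875, 441.70770263671875), 31.20670509338379)
ring 175 ((584.6123657226562, 291.36700439453125), 28.0584774017334)
ring 110 ((561.7969970703125, 240.7781982421875), 22.720556259155273)
[[0.58550821 0.26792604 0.087     ]]
25 [0.5622 0.0736] [0.5622 0.0733 0.0969] [9.4941721  2.80644798] 81.49744415283203
293 [5.917e-01 3.000e-04] [0.5837 0.0027 0.097 ] [57.66340637 13.10425854] 4.256249904632568
1008 [ 0.5935 -0.0761] [ 0.5946 -0.0739  0.0983] [58.49121475 15.11702633] 0.3758310079574585
```

View pics/pot.png

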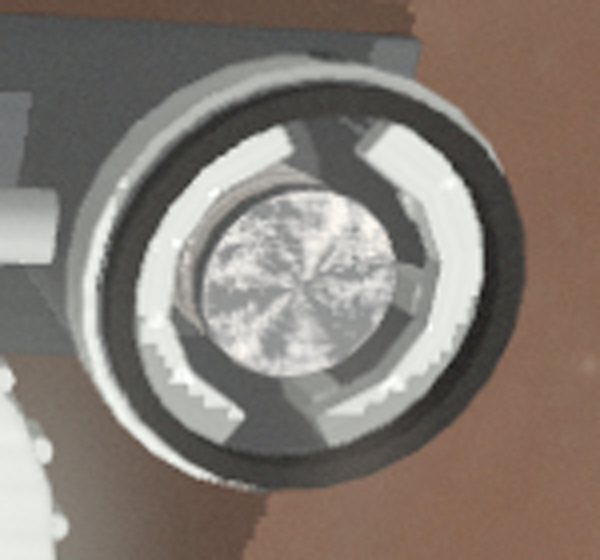

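```bash
python3 - <<'E'
import pickle
from disc import *
cal=pickle.load(open("w4cal.pkl","rb"))
def w(uv,z): return at_z(cal,[[350+(u+.5)/4-.5,140+(v+.5)/4-.5] for u,v in uv],z)[:,:2]
s=w([(103,290),(525,270),(310,80),(285,488)],.0965); print(s.round(4),'c',((s[0]+s[1])/2).round(4),((s[2]+s[3])/2).round(4),np.linalg.norm(s[0]-s[1]),np.linalg.norm(s[2]-s[3]))
s=w([(295,140),(365,150),(240,415),(330,440)],.09); 
a=(s[0]+s[1])/2;b=(s[2]+s[3])/2; v=b-a; print(s.round(4),np.degrees(np.arctan2(v[1],v[0])),(a+b)/2,np.linalg.norm(s[0]-s[1]),np.linalg.norm(s[2]-s[3]))
s=w([(135,280),(485,265),(320,118),(275,455)],.09);print("inner",s.round(4),((s[0]+s[1])/2).round(4),((s[2]+s[3])/2).round(4),np.linalg.norm(s[0]-s[1]),np.linalg.norm(s[2]-s[3]))
# beam edge direction: top far edge pixels in full image
s=at_z(cal,[[60,138+4],[325,161]],.066); print(s)
E
```

```text
[[0.5881 0.2234]
 [0.5784 0.3094]
 [0.5438 0.2573]
 [0.6292 0.2692]] c [0.5833 0.2664] [0.5865 0.2632] 0.08653758967246203 0.08629555645671261
[[0.5565 0.2595]
 [0.5575 0.2742]
 [0.6158 0.2593]
 [0.6204 0.2801]] 2.605382140986306 [0.58753435 0.26828189] 0.014741571097207985 0.021333544852855404
inner [[0.5874 0.2318]
 [0.5795 0.3049]
 [0.5518 0.2638]
 [0.6246 0.2687]] [0.5835 0.2684] [0.5882 0.2662] 0.0734911843907625 0.0729611759198704
[[ 0.55096203 -0.04555891  0.066     ]
 [ 0.55427226  0.18328611  0.066     ]]
```

```bash
python3 go.py .5838 .2676 .14 181.5
```

```text
t 6.15 pos [0.5949 0.15   0.2001] th 183.61 tilt 0.23 w 0.154 F [-0.2  0.1 -2.5] q1,q6 [7. 3.]
delta [  3.9 118.   60. ] yaw 2.1
```

Emit:
send_rows(
  rows=[
    {"delta_pos": [1, 35, 0], "yaw": 2, "claw": -1},
    {"delta_pos": [2, 70, 0], "yaw": 2, "claw": -1},
    {"delta_pos": [4, 100, 10], "yaw": 2, "claw": -1},
    {"delta_pos": [4, 118, 35], "yaw": 2, "claw": -1},
    {"delta_pos": [4, 118, 55], "yaw": 2, "claw": -1},
  ],
)

```text
clock: 6.57
eef_pos: [0.5826, 0.2714, 0.1439]
orientation: [-0.019, 1.0, 0.0, 0.002]
force: [-1.0, -0.2, -2.7]
gripper_width: 0.148
```

```bash
python3 - <<'E'
from disc import *
im,d=viewer.capture("wrist");im,d=viewer.capture("wrist"); cv2.imwrite("pics/w5.png",im)
im,d=viewer.capture("side"); cv2.imwrite("pics/s5.png",cv2.resize(im[120:280,200:400],None,fx=3.5,fy=3.5,interpolation=cv2.INTER_CUBIC))
E
python3 go.py .5838 .2676 .12 181.5
```

```text
t 6.72 pos [0.5824 0.2677 0.144 ] th 181.86 tilt 0.09 w 0.153 F [-0.5 -0.4 -1.1] q1,q6 [17. 16.]
delta [-1.4 -0.1 24. ] yaw 0.4
```

View pics/w5.png

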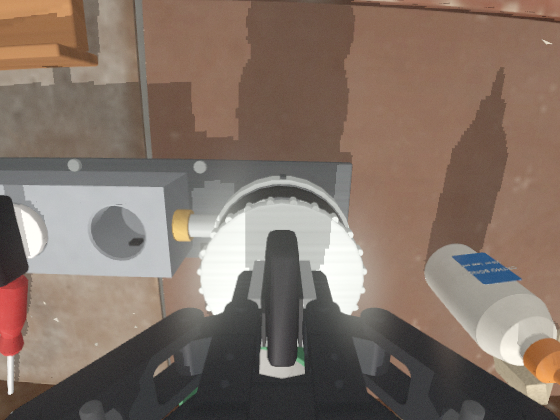

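View pics/s5.png

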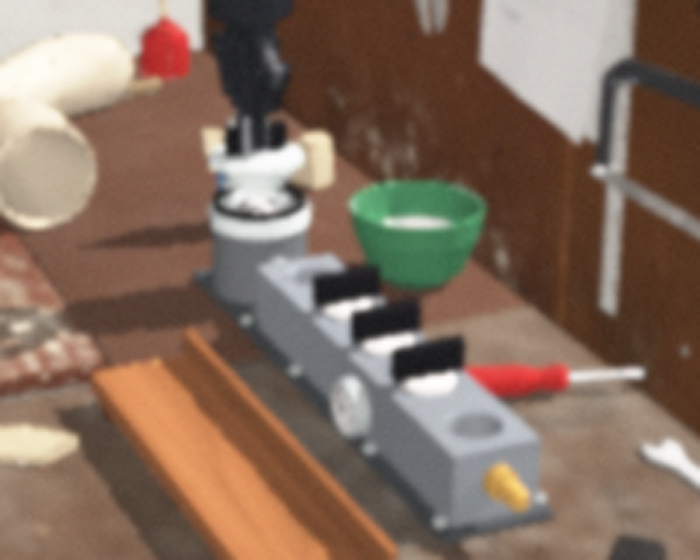

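Emit:
send_rows(
  rows=[
    {"delta_pos": [-1, 0, 8], "yaw": 0, "claw": -1},
    {"delta_pos": [-1, 0, 16], "yaw": 0, "claw": -1},
    {"delta_pos": [-1, 0, 24], "yaw": 0, "claw": -1},
    {"delta_pos": [-1, 0, 27], "yaw": 0, "claw": -1},
    {"delta_pos": [-1, 0, 30], "yaw": 0, "claw": -1},
  ],
  force=100,
)

```text
clock: 7.13
eef_pos: [0.5835, 0.2674, 0.1139]
orientation: [-0.016, 1.0, -0.0, 0.001]
force: [-2.1, 1.2, 2.0]
gripper_width: 0.139
```

```bash
python3 go.py .5838 .2676 .10 181.5
```

```text
t 7.13 pos [0.5835 0.2674 0.1139] th 181.85 tilt 0.08 w 0.139 F [-2.1  1.2  2. ] q1,q6 [17. 16.]
delta [-0.3  0.2 13.9] yaw 0.3
```

Emit:
send_rows(
  rows=[
    {"delta_pos": [0, 0, 3], "yaw": 0, "claw": -1},
    {"delta_pos": [0, 0, 6], "yaw": 0, "claw": -1},
    {"delta_pos": [0, 0, 9], "yaw": 0, "claw": -1},
    {"delta_pos": [0, 0, 11], "yaw": 0, "claw": -1},
    {"delta_pos": [0, 0, 13], "yaw": 0, "claw": -1},
  ],
)

```text
clock: 7.55
eef_pos: [0.5835, 0.2674, 0.1014]
orientation: [-0.016, 1.0, -0.0, 0.001]
force: [-4.5, -0.5, 8.8]
gripper_width: 0.142
```

```bash
python3 go.py .5838 .2676 .10 181.5
```

```text
t 7.55 pos [0.5835 0.2674 0.1014] th 181.85 tilt 0.11 w 0.142 F [-4.5 -0.5  8.8] q1,q6 [17. 16.]
delta [-0.3  0.2  1.4] yaw 0.4
```

Emit:
send_rows(
  rows=[
    {"delta_pos": [0, 0, 1], "yaw": 7, "claw": -1},
    {"delta_pos": [0, 0, 1], "yaw": 14, "claw": -1},
    {"delta_pos": [0, 0.5, 1], "yaw": 21, "claw": -1},
    {"delta_pos": [-0.5, 0.5, 1], "yaw": 28, "claw": -1},
    {"delta_pos": [-0.5, 0.5, 1], "yaw": 35, "claw": -1},
  ],
)

```text
clock: 7.97
eef_pos: [0.5853, 0.2686, 0.1015]
orientation: [0.288, 0.958, 0.001, 0.002]
force: [3.1, 4.0, 8.1]
gripper_width: 0.142
```

```bash
python3 go.py .5838 .2676 .10 106.5; python3 -c "
from h import *
print(status.sense()['moment'])"
```

```text
t 7.97 pos [0.5853 0.2686 0.1015] th 146.53 tilt 0.29 w 0.142 F [3.1 4.  8.1] q1,q6 [17. 51.]
delta [ 0.7 -1.7  1.5] yaw 40.0
[ 0.92598335 -0.63453009  0.17646597]
```

Emit:
send_rows(
  rows=[
    {"delta_pos": [0, 0, 0.5], "yaw": 7, "claw": -1},
    {"delta_pos": [0, 0, 0.5], "yaw": 14, "claw": -1},
    {"delta_pos": [0, 0, 0.5], "yaw": 21, "claw": -1},
    {"delta_pos": [0, 0, 0.5], "yaw": 28, "claw": -1},
    {"delta_pos": [0, 0, 0.5], "yaw": 35, "claw": -1},
  ],
)

```text
clock: 8.38
eef_pos: [0.5879, 0.2698, 0.1027]
orientation: [0.565, 0.825, 0.005, 0.003]
force: [7.2, 6.7, 8.1]
gripper_width: 0.143
```

```bash
python3 go.py .5838 .2676 .10 106.5; python3 -c "
from h import *
print(status.sense()['moment'])"
```

```text
t 8.38 pos [0.5879 0.2698 0.1027] th 111.22 tilt 0.66 w 0.143 F [7.2 6.7 8.1] q1,q6 [17. 86.]
delta [-0.6 -4.6  2.7] yaw 4.7
[ 1.43780077 -1.72009729  0.27514062]
```

Emit:
send_rows(
  rows=[
    {"delta_pos": [0.3, 0.6, 1], "yaw": 2, "claw": -1},
    {"delta_pos": [0.6, 1.3, 2], "yaw": 4, "claw": -1},
    {"delta_pos": [0.6, 1.3, 2], "yaw": 6, "claw": -1},
    {"delta_pos": [0.6, 1.3, 2], "yaw": 8, "claw": -1},
    {"delta_pos": [0.6, 1.3, 2], "yaw": 10, "claw": -1},
  ],
)

```text
clock: 8.8
eef_pos: [0.5884, 0.2707, 0.1015]
orientation: [0.635, 0.773, 0.005, 0.003]
force: [-9.2, -2.2, 12.4]
gripper_width: 0.148
```

```bash
python3 go.py .5838 .2676 .10 106.5; python3 -c "
from h import *
print(status.sense()['moment'])"
```

```text
t 8.8 pos [0.5884 0.2707 0.1015] th 101.18 tilt 0.64 w 0.148 F [-9.2 -2.2 12.4] q1,q6 [18. 96.]
delta [-2.2 -5.1  1.4] yaw -5.3
[-0.5237647   1.842721    1.24860838]
```

Emit:
send_rows(
  rows=[
    {"delta_pos": [0, 0, -2], "yaw": 0, "claw": -1},
    {"delta_pos": [0, 0, -4], "yaw": 0, "claw": -1},
    {"delta_pos": [0, 0, -6], "yaw": 0, "claw": -1},
    {"delta_pos": [0, 0, -7], "yaw": -2, "claw": -0.9},
    {"delta_pos": [0, 0, -7], "yaw": -4, "claw": 0},
  ],
)

```text
clock: 9.22
eef_pos: [0.5884, 0.2707, 0.1087]
orientation: [0.607, 0.795, 0.005, 0.003]
force: [0.7, -0.1, 0.4]
gripper_width: 0.268
```

```bash
python3 go.py .5838 .2676 .20 106.5
```

```text
t 9.22 pos [0.5884 0.2707 0.1087] th 105.27 tilt 0.64 w 0.268 F [ 0.7 -0.1  0.4] q1,q6 [18. 92.]
delta [ -1.7  -4.2 -91.4] yaw -1.2
```

Emit:
send_rows(
  rows=[
    {"delta_pos": [0, 0, 0], "yaw": 0, "claw": 0.3},
    {"delta_pos": [0, 0, -20], "yaw": 0, "claw": 0.3},
    {"delta_pos": [0, 0, -50], "yaw": 0, "claw": 0.3},
    {"delta_pos": [0, 0, -80], "yaw": 0, "claw": 0.3},
    {"delta_pos": [0, 0, -100], "yaw": 0, "claw": 0.3},
  ],
)

```text
clock: 9.63
eef_pos: [0.588, 0.2704, 0.2119]
orientation: [0.607, 0.794, 0.006, 0.004]
force: [1.5, -0.0, 0.4]
gripper_width: 0.649
```

```bash
python3 - <<'E'
from disc import *
im,d=viewer.capture("wrist");im,d=viewer.capture("wrist"); cv2.imwrite("pics/w6.png",im)
for z in (.126,.134,.139): print(z,bar("wrist",.586,.267,z,im=im,d=d,th=70))
p=status.sense()['eef_pos']
c,k,n=disc(im,d,.106,.586,.267); print(c,k,n)
im,d=viewer.capture("side"); cv2.imwrite("pics/s6.png",cv2.resize(im[120:280,200:400],None,fx=3.5,fy=3.5,interpolation=cv2.INTER_CUBIC))
E
python3 go.py .5838 .2676 .20 106.5
```

```text
0.126 (1, None)
0.134 (0, None)
0.139 (0, None)
[0.58824631 0.26672465] 310 477
t 9.78 pos [0.5884 0.2705 0.2106] th 105.2 tilt 0.87 w 0.653 F [1.1 0.5 0.2] q1,q6 [17. 92.]
delta [-1.6 -5.3 10.5] yaw -1.3
```

View pics/w6.png

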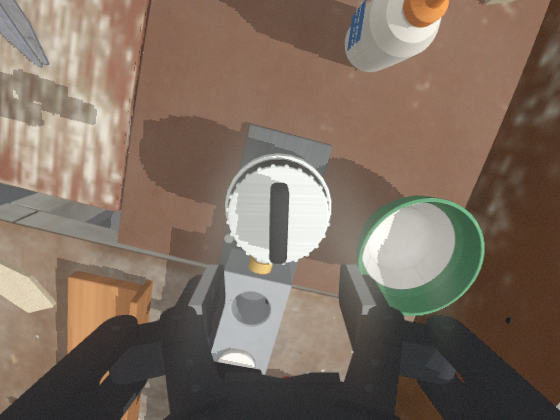

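View pics/s6.png

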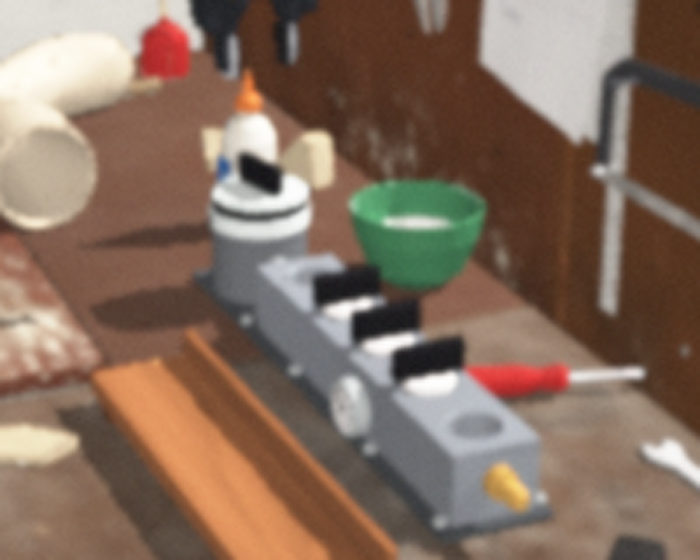

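```bash
python3 - <<'E'
from disc import *
im,d=viewer.capture("wrist"); cal=viewer.get_calibration("wrist"); P=cloud(cal,d)
near=np.hypot(P[...,0]-.586,P[...,1]-.267)<.04
dk=near&(im.max(2)<80)&(P[...,2]>.08)&(P[...,2]<.16)
print("dark",dk.sum(),np.percentile(P[...,2][dk],[5,25,50,75,95]).round(4))
br=near&(im.min(2)>140); print("bright",br.sum(),np.percentile(P[...,2][br],[5,50,95]).round(4))
print("top of handle 270-290 col px", [P[r,279].round(4) for r in (195,215,230,250)], im[215,279])
for th in (70,100): 
    m=near&(im.max(2)<th)&(P[...,2]>.128)&(P[...,2]<.145); q=P[m]
    if len(q)>20: c,s,a=rect(q[:,:2]);print(th,len(q),c.round(4),s,a)
print(P[60:80,400][:,2].mean(), "port floor beam z",[P[325,240].round(4),P[270,280].round(4)])
E
```

```text
dark 208 [0.1134 0.1278 0.1304 0.1313 0.1322]
bright 6149 [0.1025 0.1037 0.1051]
top of handle 270-290 col px [array([0.5807, 0.2907, 0.131 ]), array([0.5844, 0.2768, 0.1321]), array([0.5875, 0.2656, 0.1315]), array([0.5915, 0.2505, 0.1316])] [85 87 89]
100 1318 [0.588  0.2655] [58.87438965 12.96034241] -76.49483013153076
0.006052808539540963 port floor beam z [array([0.5822, 0.1275, 0.0629]), array([0.6108, 0.1847, 0.0301])]
```

```bash
python3 go.py .575 -.02 .30 181
```

```text
t 9.83 pos [0.5877 0.2703 0.209 ] th 105.21 tilt 0.73 w 0.651 F [ 0.  -0.  -0.7] q1,q6 [17. 92.]
delta [-276.8  -87.3  -92.2] yaw -75.8
```

Emit:
send_rows(
  rows=[
    {"delta_pos": [-25, -8, -15], "yaw": -7, "claw": 0.3},
    {"delta_pos": [-50, -16, -30], "yaw": -14, "claw": 0.3},
    {"delta_pos": [-80, -25, -45], "yaw": -21, "claw": 0.3},
    {"delta_pos": [-110, -34, -60], "yaw": -28, "claw": 0.3},
    {"delta_pos": [-140, -44, -75], "yaw": -35, "claw": 0.3},
  ],
)

```text
clock: 10.25
eef_pos: [0.5806, 0.1221, 0.2829]
orientation: [0.338, 0.941, 0.003, 0.004]
force: [0.6, 0.8, 0.3]
gripper_width: 0.648
```

```bash
python3 go.py .575 -.02 .30 181
```

```text
t 10.25 pos [0.5806 0.1221 0.2829] th 140.55 tilt 0.64 w 0.648 F [0.6 0.8 0.3] q1,q6 [ 4. 43.]
delta [ -86.1 -113.2  -17.6] yaw -40.5
```

Emit:
send_rows(
  rows=[
    {"delta_pos": [-20, -26, -5], "yaw": -7, "claw": 0.3},
    {"delta_pos": [-40, -52, -10], "yaw": -14, "claw": 0.3},
    {"delta_pos": [-60, -78, -15], "yaw": -21, "claw": 0.3},
    {"delta_pos": [-80, -104, -18], "yaw": -28, "claw": 0.3},
    {"delta_pos": [-86, -113, -18], "yaw": -35, "claw": 0.3},
  ],
)

```text
clock: 10.67
eef_pos: [0.5748, -0.0235, 0.2998]
orientation: [0.037, 0.999, 0.002, 0.005]
force: [0.2, 0.1, 0.4]
gripper_width: 0.649
```

Emit:
send_rows(
  rows=[
    {"delta_pos": [0, 0, 0], "yaw": -5, "claw": 0.3},
    {"delta_pos": [0, 0, 0], "yaw": -5, "claw": 0.3},
    {"delta_pos": [0, 0, 0], "yaw": -5, "claw": 0.3},
    {"delta_pos": [0, 0, 0], "yaw": -5, "claw": 0.3},
    {"delta_pos": [0, 0, 0], "yaw": -5, "claw": 0.3},
  ],
)

```text
clock: 11.08
eef_pos: [0.5748, -0.0229, 0.2995]
orientation: [-0.005, 1.0, 0.001, 0.005]
force: [0.8, -0.5, -0.4]
gripper_width: 0.652
```

```bash
python3 go.py .588 .072 .2 181; python3 - <<'E'
from disc import *
import pickle
im,d=viewer.capture("wrist"); cv2.imwrite("pics/w7.png",im); cal=viewer.get_calibration("wrist")
np.savez("w7.npz",im=im,d=d); pickle.dump(cal,open("w7cal.pkl","wb"))
P=cloud(cal,d)
for x,y in ((.588,.072),(.589,-.002),(.5905,-.077)): print(bar("wrist",x,y,.098,im=im,d=d,th=100,r=.036))
im2,d2=viewer.capture("side"); cv2.imwrite("pics/s7.png",im2)
E
```

```text
t 11.08 pos [ 0.5748 -0.0229  0.2995] th 180.62 tilt 0.56 w 0.652 F [ 0.8 -0.5 -0.4] q1,q6 [-11. -11.]
delta [-13.3  94.5  99.9] yaw -0.4
(600, array([0.5896, 0.0718]), array([0.589 , 0.0712, 0.0984]), array([57.8, 13.1]), 1.4, 1.8)
(615, array([ 0.5915, -0.0029]), array([ 0.5905, -0.0028,  0.0986]), array([58.3, 13. ]), 2.0, 1.8)
(37, array([ 0.611 , -0.0711]), array([ 0.6129, -0.0714,  0.0969]), array([16.9,  4. ]), -11.6, -6.6)
```

View pics/w7.png

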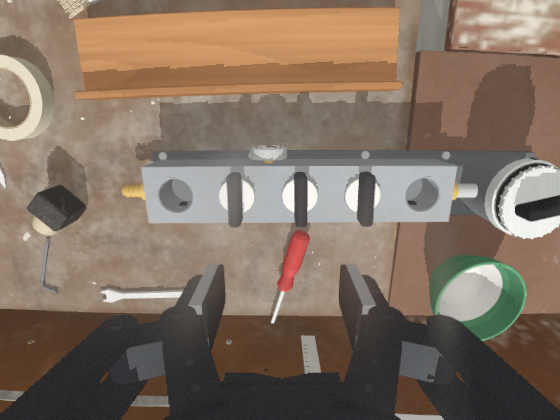

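```bash
python3 - <<'E'
import pickle
from disc import *
f=np.load("w7.npz"); im,d=f['im'],f['d']; cal=pickle.load(open("w7cal.pkl","rb"))
P=cloud(cal,d)
reg=(P[...,0]>.36)&(P[...,0]<.51)&(P[...,1]>-.3)&(P[...,1]<.14)
for lo,hi in ((.02,.036),(.042,.06)):
    m=reg&(P[...,2]>lo)&(P[...,2]<hi); q=P[m]
    print(len(q),q.mean(0).round(4),[x.round(4) if hasattr(x,'round') else x for x in rect(q[:,:2])],np.median(q[:,2]))
    for y0 in np.arange(-.26,.11,.04):
        s=q[abs(q[:,1]-y0)<.01]
        if len(s)>5: print("  y",round(y0,2),"x",np.percentile(s[:,0],[1,99]).round(4))
cT=viewer.get_calibration("top"); dT=np.load("t0.npy"); P=cloud(cT,dT)
reg=(P[...,0]>.36)&(P[...,0]<.51)&(P[...,1]>-.3)&(P[...,1]<.14)
for lo,hi in ((.02,.036),(.042,.06)):
    q=P[reg&(P[...,2]>lo)&(P[...,2]<hi)]
    print("top",len(q),q.mean(0).round(4),[x.round(4) if hasattr(x,'round') else x for x in rect(q[:,:2])],np.median(q[:,2]))
    for y0 in np.arange(-.26,.11,.04):
        s=q[abs(q[:,1]-y0)<.01]
        if len(s)>5: print("  y",round(y0,2),"x",np.percentile(s[:,0],[1,99]).round(4))
E
```

```text
23656 [ 0.4246 -0.076   0.0292] [array([ 0.43  , -0.0784]), array([380.5309,  92.4603]), -88.01701331138611] 0.02925070931650217
  y -0.26 x [0.3921 0.4705]
  y -0.22 x [0.3904 0.48  ]
  y -0.18 x [0.3891 0.4792]
  y -0.14 x [0.3874 0.4771]
  y -0.1 x [0.3861 0.4646]
  y -0.06 x [0.3855 0.4633]
  y -0.02 x [0.384  0.4643]
  y 0.02 x [0.3825 0.4722]
  y 0.06 x [0.3817 0.4703]
  y 0.1 x [0.3804 0.4655]
2823 [ 0.4713 -0.074   0.0508] [array([ 0.4712, -0.0773]), array([379.0384,   9.9939]), -87.98611855506897] 0.05094253712067087
  y -0.26 x [0.4737 0.4825]
  y -0.22 x [0.472  0.4809]
  y -0.18 x [0.4702 0.4791]
  y -0.14 x [0.4693 0.4781]
  y -0.1 x [0.4672 0.476 ]
  y -0.06 x [0.4659 0.4754]
  y -0.02 x [0.4644 0.4741]
  y 0.02 x [0.4639 0.4726]
  y 0.06 x [0.4632 0.4709]
  y 0.1 x [0.461 0.47 ]
top 3058 [ 0.4239 -0.077   0.0297] [array([ 0.4243, -0.0782]), array([379.1241,  82.5166]), -88.1314309835434] 0.029795128876544452
  y -0.26 x [0.389  0.4685]
  y -0.22 x [0.3885 0.4676]
  y -0.18 x [0.3877 0.4669]
  y -0.14 x [0.387 0.466]
  y -0.1 x [0.3861 0.4652]
  y -0.06 x [0.3853 0.4644]
  y -0.02 x [0.3815 0.4634]
  y 0.02 x [0.3807 0.4594]
  y 0.06 x [0.3798 0.4585]
  y 0.1 x [0.3791 0.4576]
top 352 [ 0.4694 -0.0746  0.0515] [array([ 0.4697, -0.0767]), array([375.7113,   8.9266]), -88.0656259059906] 0.05146373431711626
  y -0.26 x [0.4712 0.4777]
  y -0.22 x [0.4704 0.477 ]
  y -0.18 x [0.4696 0.476 ]
  y -0.14 x [0.4687 0.4753]
  y -0.1 x [0.4678 0.4744]
  y -0.06 x [0.4669 0.4736]
  y -0.02 x [0.463  0.4695]
  y 0.02 x [0.4622 0.4687]
  y 0.06 x [0.4613 0.4678]
  y 0.1 x [0.4603 0.4669]
```

```bash
python3 go.py .5888 .0718 .077 181.4
```

```text
t 11.18 pos [ 0.5748 -0.023   0.2996] th 180.68 tilt 0.57 w 0.655 F [-0.   0.6  1.2] q1,q6 [-11. -11.]
delta [-12.9  94.  223. ] yaw -0.7
```

Emit:
send_rows(
  rows=[
    {"delta_pos": [-4, 30, 40], "yaw": -0.7, "claw": 0.3},
    {"delta_pos": [-8, 60, 75], "yaw": -0.7, "claw": 0.2},
    {"delta_pos": [-13, 94, 100], "yaw": -0.7, "claw": 0.0},
    {"delta_pos": [-13, 94, 130], "yaw": -0.7, "claw": 0.0},
    {"delta_pos": [-13, 94, 160], "yaw": -0.7, "claw": 0.0},
  ],
  force=120,
)

```text
clock: 11.6
eef_pos: [0.5878, 0.0746, 0.1378]
orientation: [-0.013, 1.0, 0.002, 0.005]
force: [1.8, 0.0, -0.8]
gripper_width: 0.497
```

```bash
python3 go.py .5888 .0718 .077 181.4; python3 - <<'E'
from disc import *
im,d=viewer.capture("wrist");im,d=viewer.capture("wrist"); cv2.imwrite("pics/w8.png",im)
print(bar("wrist",.588,.072,.098,im=im,d=d,th=100,r=.036))
E
python3 go.py .5888 .0718 .077 181.4
```

```text
t 11.6 pos [0.5878 0.0746 0.1378] th 181.51 tilt 0.56 w 0.497 F [ 1.8  0.  -0.8] q1,q6 [-1. -2.]
delta [-0.4 -3.  60.8] yaw 0.1
(1864, array([0.5905, 0.072 ]), array([0.5877, 0.0719, 0.1015]), array([58.6, 13.3]), 1.7, 1.9)
t 11.7 pos [0.5857 0.0727 0.136 ] th 181.43 tilt 0.21 w 0.501 F [-1.2 -1.1 -0. ] q1,q6 [-1. -2.]
delta [-2.9 -1.1 59. ] yaw 0.0
```

View pics/w8.png

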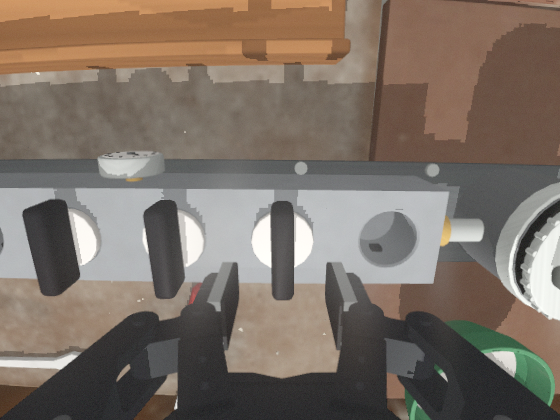

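Emit:
send_rows(
  rows=[
    {"delta_pos": [-3, -1, 20], "yaw": 0, "claw": 0.0},
    {"delta_pos": [-3, -1, 40], "yaw": 0, "claw": 0.0},
    {"delta_pos": [-3, -1, 54], "yaw": 0, "claw": 0.0},
    {"delta_pos": [-3, -1, 58], "yaw": 0, "claw": 0.0},
    {"delta_pos": [-3, -1, 58], "yaw": 0, "claw": 0.0},
  ],
)

```text
clock: 12.12
eef_pos: [0.5892, 0.0716, 0.0788]
orientation: [-0.012, 1.0, 0.001, 0.001]
force: [-0.2, 0.4, 0.3]
gripper_width: 0.505
```

```bash
python3 go.py .5888 .0718 .077 181.4
```

```text
t 12.12 pos [0.5892 0.0716 0.0788] th 181.38 tilt 0.22 w 0.505 F [-0.2  0.4  0.3] q1,q6 [-1. -2.]
delta [0.4 0.2 1.8] yaw -0.0
```

Close on the bar.

Emit:
send_rows(
  rows=[
    {"delta_pos": [0, 0, 2], "yaw": 0, "claw": -0.5},
    {"delta_pos": [0, 0, 2], "yaw": 0, "claw": -1},
    {"delta_pos": [0, 0, 2], "yaw": 0, "claw": -1},
    {"delta_pos": [0, 0, 2], "yaw": 0, "claw": -1},
    {"delta_pos": [0, 0, 2], "yaw": 0, "claw": -1},
  ],
)

```text
clock: 12.53
eef_pos: [0.5902, 0.0729, 0.0788]
orientation: [-0.013, 1.0, 0.003, 0.003]
force: [-0.3, 9.9, 9.8]
gripper_width: 0.131
```

```bash
python3 go.py .5888 .0718 .077 181.4
```

```text
t 12.53 pos [0.5902 0.0729 0.0788] th 181.43 tilt 0.46 w 0.131 F [-0.3  9.9  9.8] q1,q6 [-1. -2.]
delta [ 1.5 -1.1  1.8] yaw 0.0
```

Emit:
send_rows(
  rows=[
    {"delta_pos": [0, 0, 0], "yaw": 5, "claw": -1},
    {"delta_pos": [0, 0, 0], "yaw": 12, "claw": -1},
    {"delta_pos": [0, 0, 0], "yaw": 19, "claw": -1},
    {"delta_pos": [0, 0, 0], "yaw": 26, "claw": -1},
    {"delta_pos": [0, 0, 0], "yaw": 33, "claw": -1},
  ],
)

```text
clock: 12.95
eef_pos: [0.5908, 0.0732, 0.0798]
orientation: [0.275, 0.961, 0.004, 0.003]
force: [2.0, 2.7, -1.7]
gripper_width: 0.132
```

```bash
python3 go.py .5888 .0718 .077 181.4;python3 -c "
from h import *
print(status.sense()['moment'])"
```

```text
t 12.95 pos [0.5908 0.0732 0.0798] th 148.09 tilt 0.56 w 0.132 F [ 2.   2.7 -1.7] q1,q6 [-1. 31.]
delta [ 1.  -2.3  2.8] yaw -33.3
[ 0.69539642 -0.43801542  0.02324749]
```

Emit:
send_rows(
  rows=[
    {"delta_pos": [0, 0, 0], "yaw": 4, "claw": -1},
    {"delta_pos": [0, 0, 0], "yaw": 8, "claw": -1},
    {"delta_pos": [0, 0, 0], "yaw": 10, "claw": -1},
    {"delta_pos": [0, 0, 0], "yaw": 10, "claw": -1},
    {"delta_pos": [0, 0, 0], "yaw": 10, "claw": -1},
  ],
)

```text
clock: 13.37
eef_pos: [0.591, 0.0734, 0.0805]
orientation: [0.357, 0.934, 0.005, 0.003]
force: [-1.5, 2.2, 0.5]
gripper_width: 0.143
```

```bash
python3 go.py .5888 .0718 .077 181.4;python3 -c "
from h import *
print(status.sense()['moment'])
im,d=viewer.capture('wrist'); cv2.imwrite('pics/w9.png',im)"
```

```text
t 13.37 pos [0.591  0.0734 0.0805] th 138.18 tilt 0.6 w 0.143 F [-1.5  2.2  0.5] q1,q6 [-1. 41.]
delta [ 0.6 -2.7  3.5] yaw -43.2
[0.48284607 0.24529657 0.02723757]
```

View pics/w9.png

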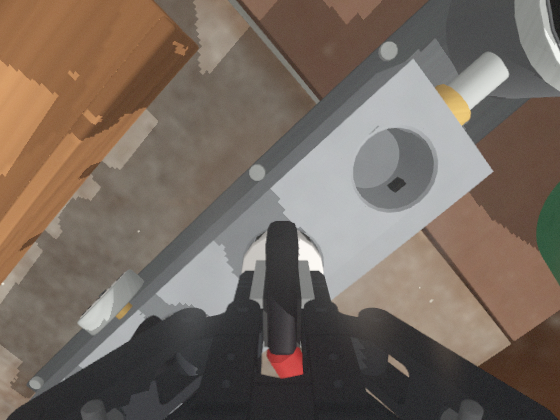

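Emit:
send_rows(
  rows=[
    {"delta_pos": [0, 0, -8], "yaw": 0, "claw": -1},
    {"delta_pos": [0, 0, -20], "yaw": 0, "claw": -1},
    {"delta_pos": [0, 0, -45], "yaw": 0, "claw": -1},
    {"delta_pos": [0, 0, -75], "yaw": 0, "claw": -1},
    {"delta_pos": [0, 0, -100], "yaw": 0, "claw": -1},
  ],
)

```text
clock: 13.83
eef_pos: [0.5902, 0.0725, 0.1829]
orientation: [0.356, 0.934, 0.004, 0.003]
force: [0.7, -0.1, -0.3]
gripper_width: 0.134
```

```bash
python3 go.py .4243 0 .17 182;python3 -c "
from h import *
im,d=viewer.capture('wrist'); cv2.imwrite('pics/w10.png',im)"
```

```text
t 13.83 pos [0.5902 0.0725 0.1829] th 138.23 tilt 0.62 w 0.134 F [ 0.7 -0.1 -0.3] q1,q6 [-1. 41.]
delta [  75.5 -164.7   10.9] yaw -43.8
```

View pics/w10.png

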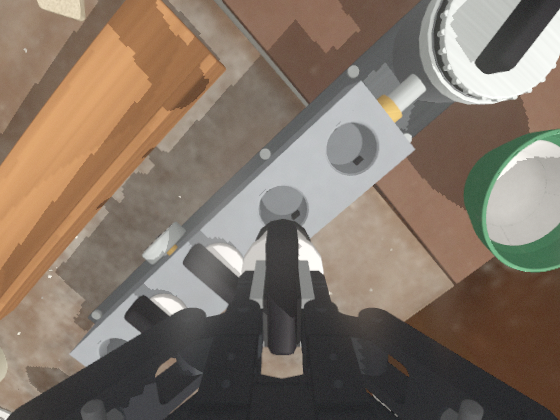

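Emit:
send_rows(
  rows=[
    {"delta_pos": [12, -25, 0], "yaw": -7, "claw": -1},
    {"delta_pos": [25, -55, 0], "yaw": -14, "claw": -1},
    {"delta_pos": [40, -85, 0], "yaw": -21, "claw": -1},
    {"delta_pos": [53, -115, 0], "yaw": -28, "claw": -1},
    {"delta_pos": [67, -145, 0], "yaw": -35, "claw": -1},
  ],
)

```text
clock: 14.3
eef_pos: [0.4439, 0.0084, 0.1853]
orientation: [0.055, 0.998, 0.003, 0.008]
force: [-0.1, -1.8, -0.6]
gripper_width: 0.134
```

```bash
python3 go.py .4243 0 .12 182
```

```text
t 14.3 pos [0.4439 0.0084 0.1853] th 173.64 tilt 0.94 w 0.134 F [-0.1 -1.8 -0.6] q1,q6 [-10.  -3.]
delta [ 19.5 -11.   64.9] yaw -8.4
```

Emit:
send_rows(
  rows=[
    {"delta_pos": [10, -6, 5], "yaw": -4, "claw": -1},
    {"delta_pos": [20, -11, 15], "yaw": -8, "claw": -1},
    {"delta_pos": [20, -11, 35], "yaw": -8.4, "claw": -1},
    {"delta_pos": [20, -11, 55], "yaw": -8.4, "claw": -1},
    {"delta_pos": [20, -11, 65], "yaw": -8.4, "claw": -1},
  ],
)

```text
clock: 14.72
eef_pos: [0.4231, -0.0001, 0.1189]
orientation: [-0.018, 1.0, 0.002, 0.007]
force: [-0.4, 0.1, -2.3]
gripper_width: 0.131
```

```bash
python3 -c "
from h import *
im,d=viewer.capture('wrist');im,d=viewer.capture('wrist'); cv2.imwrite('pics/w11.png',im)
im,d=viewer.capture('side'); cv2.imwrite('pics/s11.png',cv2.resize(im[120:320,180:400],None,fx=3,fy=3,interpolation=cv2.INTER_CUBIC))"; python3 go.py .4243 0 .083 182
```

```text
t 14.87 pos [ 4.236e-01 -1.000e-04  1.201e-01] th 182.06 tilt 0.89 w 0.131 F [-0.3 -0.3 -2. ] q1,q6 [-11. -13.]
delta [-0.2 -0.1 37.1] yaw 0.1
```

View pics/w11.png

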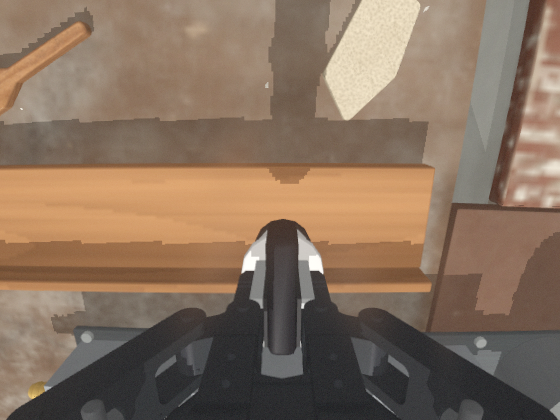

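View pics/s11.png

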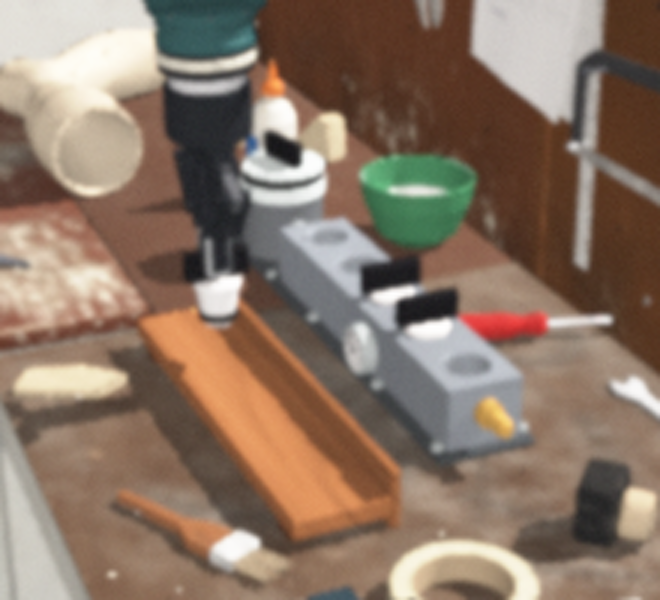

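Emit:
send_rows(
  rows=[
    {"delta_pos": [0, 0, 15], "yaw": 0, "claw": -1},
    {"delta_pos": [0, 0, 28], "yaw": 0, "claw": -1},
    {"delta_pos": [0, 0, 34], "yaw": 0, "claw": -1},
    {"delta_pos": [0, 0, 36], "yaw": 0, "claw": -1},
    {"delta_pos": [0, 0, 37], "yaw": 0, "claw": -1},
  ],
)

```text
clock: 15.28
eef_pos: [0.4244, 0.0001, 0.0836]
orientation: [-0.018, 1.0, 0.002, 0.008]
force: [0.0, 0.4, -1.7]
gripper_width: 0.133
```

Emit:
send_rows(
  rows=[
    {"delta_pos": [0, 0, 0], "yaw": 0, "claw": -1},
    {"delta_pos": [0, 0, 0], "yaw": 0, "claw": -1},
    {"delta_pos": [0, 0, 1], "yaw": 0, "claw": -1},
    {"delta_pos": [0, 0, 2], "yaw": 0, "claw": -1},
    {"delta_pos": [0, 0, 2], "yaw": 0, "claw": -1},
  ],
)

```text
clock: 15.7
eef_pos: [0.4245, 0.0001, 0.0816]
orientation: [-0.018, 1.0, 0.002, 0.008]
force: [-0.1, -0.0, -0.8]
gripper_width: 0.134
```

Emit:
send_rows(
  rows=[
    {"delta_pos": [0, 0, 0.5], "yaw": 0, "claw": -1},
    {"delta_pos": [0, 0, 1], "yaw": 0, "claw": -1},
    {"delta_pos": [0, 0, 1.5], "yaw": 0, "claw": -1},
    {"delta_pos": [0, 0, 2], "yaw": 0, "claw": -1},
    {"delta_pos": [0, 0, 2], "yaw": 0, "claw": -1},
  ],
)

```text
clock: 16.12
eef_pos: [0.4245, 0.0001, 0.0796]
orientation: [-0.018, 1.0, 0.002, 0.008]
force: [0.3, -0.2, -2.3]
gripper_width: 0.136
```

Emit:
send_rows(
  rows=[
    {"delta_pos": [0, 0, 0.5], "yaw": 0, "claw": -1},
    {"delta_pos": [0, 0, 1], "yaw": 0, "claw": -1},
    {"delta_pos": [0, 0, 1.5], "yaw": 0, "claw": -1},
    {"delta_pos": [0, 0, 2], "yaw": 0, "claw": -1},
    {"delta_pos": [0, 0, 2], "yaw": 0, "claw": -1},
  ],
)

```text
clock: 16.53
eef_pos: [0.425, 0.0002, 0.0787]
orientation: [-0.018, 1.0, 0.002, 0.008]
force: [-6.8, 3.2, 27.2]
gripper_width: 0.133
```

Emit:
send_rows(
  rows=[
    {"delta_pos": [0, 0, 0], "yaw": 0, "claw": -1},
    {"delta_pos": [0, 0, 0], "yaw": 0, "claw": -0.6},
    {"delta_pos": [0, 0, 0], "yaw": 0, "claw": -0.3},
    {"delta_pos": [0, 0, 0], "yaw": 0, "claw": 0},
    {"delta_pos": [0, 0, 0], "yaw": 0, "claw": 0},
  ],
)

```text
clock: 16.95
eef_pos: [0.425, 0.0002, 0.0786]
orientation: [-0.018, 1.0, 0.002, 0.008]
force: [-0.1, -0.3, 0.4]
gripper_width: 0.497
```

Emit:
send_rows(
  rows=[
    {"delta_pos": [0, 0, -10], "yaw": 0, "claw": 0},
    {"delta_pos": [0, 0, -25], "yaw": 0, "claw": 0},
    {"delta_pos": [0, 0, -50], "yaw": 0, "claw": 0},
    {"delta_pos": [0, 0, -70], "yaw": 0, "claw": 0},
    {"delta_pos": [0, 0, -70], "yaw": 0, "claw": 0},
  ],
)

```text
clock: 17.37
eef_pos: [0.4253, -0.0005, 0.1516]
orientation: [-0.018, 1.0, 0.002, 0.01]
force: [0.7, 0.3, -0.0]
gripper_width: 0.5
```

```bash
python3 -c "
from bar import *
im,d=viewer.capture('wrist');im,d=viewer.capture('wrist'); cv2.imwrite('pics/w12.png',im)
print(bar('wrist',.4245,0,.098,im=im,d=d,th=100,r=.04))
"; python3 go.py .590 -.0022 .15 181.4
```

```text
(1687, array([ 4.254e-01, -2.000e-04]), array([ 4.239e-01, -3.000e-04,  9.740e-02]), array([58.4, 13.6]), 1.6, 1.9)
t 17.47 pos [ 4.242e-01 -3.000e-04  1.488e-01] th 182.07 tilt 1.06 w 0.504 F [ 0.1 -0.1  0.3] q1,q6 [-11. -13.]
delta [-165.7   -7.9    1.7] yaw 0.7
```

View pics/w12.png

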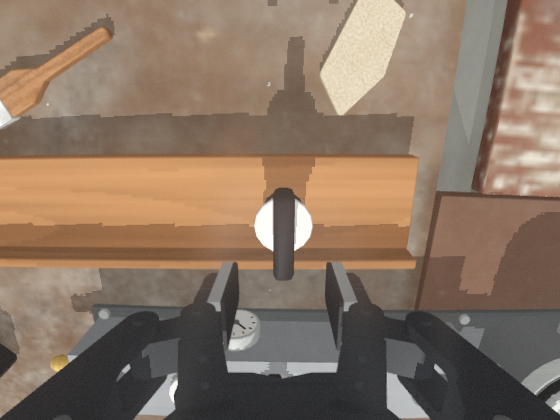

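Emit:
send_rows(
  rows=[
    {"delta_pos": [-40, -2, 0], "yaw": 0.7, "claw": 0},
    {"delta_pos": [-80, -4, 0], "yaw": 0.7, "claw": 0},
    {"delta_pos": [-120, -6, 0], "yaw": 0.7, "claw": 0},
    {"delta_pos": [-155, -8, 0], "yaw": 0.7, "claw": 0},
    {"delta_pos": [-166, -8, 0], "yaw": 0.7, "claw": 0},
  ],
)

```text
clock: 17.88
eef_pos: [0.594, -0.0025, 0.1495]
orientation: [-0.012, 1.0, 0.002, 0.009]
force: [-1.7, 0.8, -1.2]
gripper_width: 0.503
```

```bash
python3 -c "
from bar import *
for i in range(4): im,d=viewer.capture('wrist')
cv2.imwrite('pics/w13.png',im)
print(bar('wrist',.590,-.002,.098,im=im,d=d,th=100,r=.04))
"; python3 go.py .590 -.0025 .0785 181.4
```

```text
(1711, array([ 0.5908, -0.0025]), array([ 0.5887, -0.0022,  0.0989]), array([58.9, 13.6]), 1.9, 1.8)
t 18.08 pos [ 0.5891 -0.0021  0.1504] th 181.39 tilt 0.92 w 0.5 F [-0.8 -0.4 -0. ] q1,q6 [ -8. -10.]
delta [ 0.3 -0.8 71.9] yaw -0.0
```

Emit:
send_rows(
  rows=[
    {"delta_pos": [0, -0.5, 25], "yaw": 0, "claw": 0.0},
    {"delta_pos": [0, -0.5, 50], "yaw": 0, "claw": 0.0},
    {"delta_pos": [0, -0.5, 65], "yaw": 0, "claw": 0.0},
    {"delta_pos": [0, -0.5, 71], "yaw": 0, "claw": 0.0},
    {"delta_pos": [0, -0.5, 72], "yaw": 0, "claw": 0.0},
  ],
)

```text
clock: 18.5
eef_pos: [0.5886, -0.0021, 0.0776]
orientation: [-0.012, 1.0, 0.003, 0.007]
force: [-0.1, -0.4, 0.5]
gripper_width: 0.501
```

```bash
python3 go.py .590 -.0025 .0785 181.4
```

```text
t 18.5 pos [ 0.5886 -0.0021  0.0776] th 181.38 tilt 0.81 w 0.501 F [-0.1 -0.4  0.5] q1,q6 [ -8. -10.]
delta [-1.4 -0.4 -0.9] yaw -0.0
```

Emit:
send_rows(
  rows=[
    {"delta_pos": [0, 0, 0], "yaw": 0, "claw": -0.5},
    {"delta_pos": [0, 0, 0], "yaw": 0, "claw": -1},
    {"delta_pos": [0, 0, 0], "yaw": 0, "claw": -1},
    {"delta_pos": [0, 0, 0], "yaw": 0, "claw": -1},
    {"delta_pos": [0, 0, 0], "yaw": 0, "claw": -1},
  ],
)

```text
clock: 18.92
eef_pos: [0.5889, -0.0017, 0.079]
orientation: [-0.012, 1.0, 0.003, 0.007]
force: [-2.4, 3.2, 6.1]
gripper_width: 0.132
```

Emit:
send_rows(
  rows=[
    {"delta_pos": [0, 0, 0], "yaw": 5, "claw": -1},
    {"delta_pos": [0, 0, 0], "yaw": 12, "claw": -1},
    {"delta_pos": [0, 0, 0], "yaw": 19, "claw": -1},
    {"delta_pos": [0, 0, 0], "yaw": 26, "claw": -1},
    {"delta_pos": [0, 0, 0], "yaw": 33, "claw": -1},
  ],
)

```text
clock: 19.33
eef_pos: [0.5899, -0.0007, 0.0801]
orientation: [0.275, 0.961, 0.007, 0.007]
force: [4.5, 10.5, -0.6]
gripper_width: 0.136
```

Emit:
send_rows(
  rows=[
    {"delta_pos": [0, 0, 0], "yaw": 4, "claw": -1},
    {"delta_pos": [0, 0, 0], "yaw": 8, "claw": -1},
    {"delta_pos": [0, 0, 0], "yaw": 10, "claw": -1},
    {"delta_pos": [0, 0, 0], "yaw": 10, "claw": -1},
    {"delta_pos": [0, 0, 0], "yaw": 10, "claw": -1},
  ],
)

```text
clock: 19.75
eef_pos: [0.5902, -0.0001, 0.0808]
orientation: [0.357, 0.934, 0.008, 0.007]
force: [0.2, 5.7, 0.4]
gripper_width: 0.138
```

```bash
python3 go.py .590 -.0025 .0785 181.4;python3 -c "
from h import *
print(status.sense()['moment'])
im,d=viewer.capture('wrist'); cv2.imwrite('pics/w14.png',im)"
```

```text
t 19.75 pos [ 5.902e-01 -1.000e-04  8.080e-02] th 138.19 tilt 1.2 w 0.138 F [0.2 5.7 0.4] q1,q6 [-8. 34.]
delta [-1.4 -1.9  2.3] yaw -43.2
[ 1.15570417 -0.03546095  0.04593151]
```

View pics/w14.png

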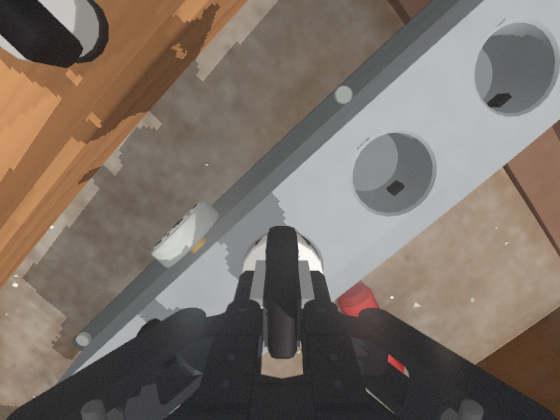

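Emit:
send_rows(
  rows=[
    {"delta_pos": [0, 0, -8], "yaw": 0, "claw": -1},
    {"delta_pos": [0, 0, -20], "yaw": 0, "claw": -1},
    {"delta_pos": [0, 0, -45], "yaw": 0, "claw": -1},
    {"delta_pos": [0, 0, -75], "yaw": 0, "claw": -1},
    {"delta_pos": [0, 0, -100], "yaw": 0, "claw": -1},
  ],
)

```text
clock: 20.22
eef_pos: [0.5882, -0.0013, 0.1835]
orientation: [0.356, 0.934, 0.008, 0.008]
force: [1.0, 0.7, -1.5]
gripper_width: 0.132
```

```bash
python3 go.py .4269 -.075 .17 182
```

```text
t 20.22 pos [ 0.5882 -0.0013  0.1835] th 138.26 tilt 1.25 w 0.132 F [ 1.   0.7 -1.5] q1,q6 [-8. 33.]
delta [  71.4 -162.6    9.6] yaw -43.7
```

Emit:
send_rows(
  rows=[
    {"delta_pos": [12, -27, 0], "yaw": -7, "claw": -1},
    {"delta_pos": [24, -55, 0], "yaw": -14, "claw": -1},
    {"delta_pos": [37, -85, 0], "yaw": -21, "claw": -1},
    {"delta_pos": [50, -115, 0], "yaw": -28, "claw": -1},
    {"delta_pos": [63, -145, 0], "yaw": -35, "claw": -1},
  ],
)

```text
clock: 20.63
eef_pos: [0.4433, -0.0681, 0.1808]
orientation: [0.055, 0.998, 0.005, 0.01]
force: [0.7, -0.3, -1.7]
gripper_width: 0.134
```

```bash
python3 go.py .4269 -.075 .12 182
```

```text
t 20.63 pos [ 0.4433 -0.0681  0.1808] th 173.69 tilt 1.27 w 0.134 F [ 0.7 -0.3 -1.7] q1,q6 [-20. -13.]
delta [16.7 -9.3 60.4] yaw -8.3
```

Emit:
send_rows(
  rows=[
    {"delta_pos": [8, -5, 5], "yaw": -4, "claw": -1},
    {"delta_pos": [17, -9, 15], "yaw": -8, "claw": -1},
    {"delta_pos": [17, -9, 35], "yaw": -8.3, "claw": -1},
    {"delta_pos": [17, -9, 55], "yaw": -8.3, "claw": -1},
    {"delta_pos": [17, -9, 60], "yaw": -8.3, "claw": -1},
  ],
)

```text
clock: 21.05
eef_pos: [0.4255, -0.0746, 0.1192]
orientation: [-0.018, 1.0, 0.004, 0.01]
force: [-1.3, -0.1, -2.2]
gripper_width: 0.131
```

```bash
python3 -c "
from h import *
im,d=viewer.capture('wrist');im,d=viewer.capture('wrist'); cv2.imwrite('pics/w15.png',im)"; python3 go.py .4269 -.075 .0825 182
```

```text
t 21.15 pos [ 0.4262 -0.0746  0.1205] th 182.02 tilt 1.22 w 0.132 F [ 0.4 -0.  -2.4] q1,q6 [-21. -23.]
delta [ 0.1 -0.7 38. ] yaw 0.0
```

View pics/w15.png

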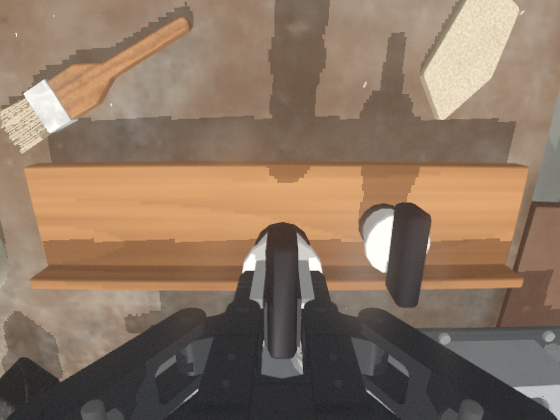

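Clear of stopper 2's bar; lower.

Emit:
send_rows(
  rows=[
    {"delta_pos": [0, -0.5, 15], "yaw": 0, "claw": -1},
    {"delta_pos": [0, -0.5, 28], "yaw": 0, "claw": -1},
    {"delta_pos": [0, -0.5, 35], "yaw": 0, "claw": -1},
    {"delta_pos": [0, -0.5, 38], "yaw": 0, "claw": -1},
    {"delta_pos": [0, -0.5, 39], "yaw": 0, "claw": -1},
  ],
)

```text
clock: 21.57
eef_pos: [0.4272, -0.0749, 0.082]
orientation: [-0.018, 1.0, 0.004, 0.01]
force: [0.6, 0.7, -0.6]
gripper_width: 0.131
```

Emit:
send_rows(
  rows=[
    {"delta_pos": [0, 0, 0.5], "yaw": 0, "claw": -1},
    {"delta_pos": [0, 0, 1], "yaw": 0, "claw": -1},
    {"delta_pos": [0, 0, 1.5], "yaw": 0, "claw": -1},
    {"delta_pos": [0, 0, 2], "yaw": 0, "claw": -1},
    {"delta_pos": [0, 0, 2], "yaw": 0, "claw": -1},
  ],
)

```text
clock: 21.98
eef_pos: [0.4274, -0.0749, 0.0801]
orientation: [-0.018, 1.0, 0.004, 0.01]
force: [-0.4, -0.7, -1.4]
gripper_width: 0.134
```

Emit:
send_rows(
  rows=[
    {"delta_pos": [0, 0, 0.4], "yaw": 0, "claw": -1},
    {"delta_pos": [0, 0, 0.8], "yaw": 0, "claw": -1},
    {"delta_pos": [0, 0, 1.2], "yaw": 0, "claw": -1},
    {"delta_pos": [0, 0, 1.5], "yaw": 0, "claw": -1},
    {"delta_pos": [0, 0, 1.5], "yaw": 0, "claw": -1},
  ],
)

```text
clock: 22.4
eef_pos: [0.4276, -0.0749, 0.079]
orientation: [-0.018, 1.0, 0.004, 0.01]
force: [-2.2, 0.7, 8.1]
gripper_width: 0.133
```

Contact. Open.

Emit:
send_rows(
  rows=[
    {"delta_pos": [0, 0, 0], "yaw": 0, "claw": -1},
    {"delta_pos": [0, 0, 0], "yaw": 0, "claw": -0.6},
    {"delta_pos": [0, 0, 0], "yaw": 0, "claw": -0.3},
    {"delta_pos": [0, 0, 0], "yaw": 0, "claw": -0.1},
    {"delta_pos": [0, 0, 0], "yaw": 0, "claw": -0.1},
  ],
)

```text
clock: 22.82
eef_pos: [0.4276, -0.0749, 0.079]
orientation: [-0.018, 1.0, 0.004, 0.01]
force: [-0.1, 0.6, 0.1]
gripper_width: 0.45
```

Emit:
send_rows(
  rows=[
    {"delta_pos": [0, 0, -10], "yaw": 0, "claw": -0.1},
    {"delta_pos": [0, 0, -25], "yaw": 0, "claw": -0.1},
    {"delta_pos": [0, 0, -50], "yaw": 0, "claw": 0},
    {"delta_pos": [0, 0, -70], "yaw": 0, "claw": 0},
    {"delta_pos": [0, 0, -70], "yaw": 0, "claw": 0},
  ],
)

```text
clock: 23.23
eef_pos: [0.4276, -0.076, 0.1521]
orientation: [-0.018, 1.0, 0.003, 0.012]
force: [0.3, -0.1, 0.8]
gripper_width: 0.501
```

```bash
python3 -c "
from bar import *
im,d=viewer.capture('wrist');im,d=viewer.capture('wrist'); cv2.imwrite('pics/w16.png',im)
print(bar('wrist',.4275,-.075,.098,im=im,d=d,th=100,r=.036))
print(bar('wrist',.4245,0,.098,im=im,d=d,th=100,r=.036))
"; python3 go.py .5913 -.077 .15 181.4
```

```text
(1685, array([ 0.4302, -0.0754]), array([ 0.4284, -0.0753,  0.0973]), array([59.2, 13.7]), 1.8, 1.6)
(1743, array([ 0.4255, -0.0011]), array([ 0.4237, -0.0018,  0.0972]), array([59. , 13.9]), 2.0, 1.9)
t 23.33 pos [ 0.4265 -0.0756  0.1492] th 182.04 tilt 1.32 w 0.498 F [-0.4  0.5 -0.5] q1,q6 [-21. -23.]
delta [-164.6   -7.3    2.8] yaw 0.6
```

View pics/w16.png

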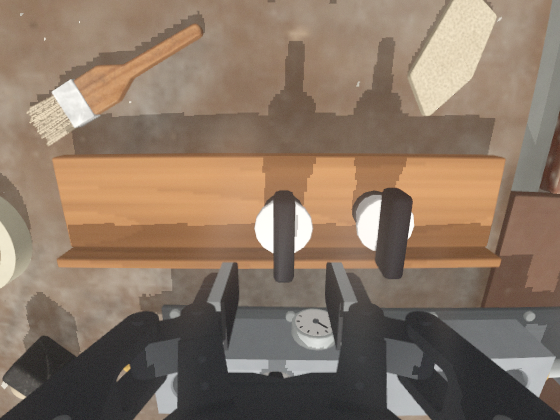

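Two stand well on the shelf. Third one.

Emit:
send_rows(
  rows=[
    {"delta_pos": [-40, -2, 0], "yaw": 0.6, "claw": 0},
    {"delta_pos": [-80, -4, 0], "yaw": 0.6, "claw": 0},
    {"delta_pos": [-120, -5, 0], "yaw": 0.6, "claw": 0},
    {"delta_pos": [-155, -7, 0], "yaw": 0.6, "claw": 0},
    {"delta_pos": [-165, -7, 0], "yaw": 0.6, "claw": 0},
  ],
)

```text
clock: 23.75
eef_pos: [0.5953, -0.0767, 0.1507]
orientation: [-0.013, 1.0, 0.004, 0.011]
force: [-0.5, -0.9, -0.3]
gripper_width: 0.504
```

```bash
python3 -c "
from bar import *
for i in range(4): im,d=viewer.capture('wrist')
cv2.imwrite('pics/w17.png',im)
print(bar('wrist',.591,-.077,.098,im=im,d=d,th=100,r=.04))
"; python3 go.py .5913 -.077 .0785 181.4
```

```text
(1681, array([ 0.5915, -0.0772]), array([ 0.5897, -0.0772,  0.099 ]), array([58. , 13.7]), 0.2, 0.4)
t 23.95 pos [ 0.5905 -0.0765  0.1516] th 181.45 tilt 1.21 w 0.5 F [-0.8 -0.5  0.1] q1,q6 [-16. -17.]
delta [ 0.7 -1.1 73.1] yaw 0.0
```

Emit:
send_rows(
  rows=[
    {"delta_pos": [0.5, -1, 25], "yaw": 0, "claw": 0.0},
    {"delta_pos": [0.5, -1, 50], "yaw": 0, "claw": 0.0},
    {"delta_pos": [0.5, -1, 65], "yaw": 0, "claw": 0.0},
    {"delta_pos": [0.5, -1, 72], "yaw": 0, "claw": 0.0},
    {"delta_pos": [0.5, -1, 73], "yaw": 0, "claw": 0.0},
  ],
)

```text
clock: 24.37
eef_pos: [0.5898, -0.0767, 0.0776]
orientation: [-0.013, 1.0, 0.004, 0.009]
force: [0.1, 0.6, 0.2]
gripper_width: 0.501
```

Emit:
send_rows(
  rows=[
    {"delta_pos": [0, 0, 0], "yaw": 0, "claw": -0.5},
    {"delta_pos": [0, 0, 0], "yaw": 0, "claw": -1},
    {"delta_pos": [0, 0, 0], "yaw": 0, "claw": -1},
    {"delta_pos": [0, 0, 0], "yaw": 0, "claw": -1},
    {"delta_pos": [0, 0, 0], "yaw": 0, "claw": -1},
  ],
)

```text
clock: 24.78
eef_pos: [0.5901, -0.0765, 0.079]
orientation: [-0.013, 1.0, 0.004, 0.009]
force: [-2.7, 2.9, 7.1]
gripper_width: 0.134
```

Emit:
send_rows(
  rows=[
    {"delta_pos": [0, 0, 0], "yaw": 5, "claw": -1},
    {"delta_pos": [0, 0, 0], "yaw": 12, "claw": -1},
    {"delta_pos": [0, 0, 0], "yaw": 19, "claw": -1},
    {"delta_pos": [0, 0, 0], "yaw": 26, "claw": -1},
    {"delta_pos": [0, 0, 0], "yaw": 33, "claw": -1},
  ],
)

```text
clock: 25.2
eef_pos: [0.591, -0.0756, 0.08]
orientation: [0.274, 0.962, 0.008, 0.009]
force: [5.1, 9.0, 0.2]
gripper_width: 0.136
```

Emit:
send_rows(
  rows=[
    {"delta_pos": [0, 0, 0], "yaw": 4, "claw": -1},
    {"delta_pos": [0, 0, 0], "yaw": 8, "claw": -1},
    {"delta_pos": [0, 0, 0], "yaw": 10, "claw": -1},
    {"delta_pos": [0, 0, 0], "yaw": 10, "claw": -1},
    {"delta_pos": [0, 0, 0], "yaw": 10, "claw": -1},
  ],
)

```text
clock: 25.62
eef_pos: [0.5914, -0.0751, 0.0808]
orientation: [0.356, 0.934, 0.009, 0.009]
force: [0.6, 5.6, 1.4]
gripper_width: 0.133
```

```bash
python3 go.py .5913 -.077 .0785 181.4;python3 -c "
from h import *
print(status.sense()['moment'])
im,d=viewer.capture('wrist'); cv2.imwrite('pics/w18.png',im)"
```

```text
t 25.62 pos [ 0.5914 -0.0751  0.0808] th 138.23 tilt 1.47 w 0.133 F [0.6 5.6 1.4] q1,q6 [-16.  26.]
delta [-1.2 -1.5  2.3] yaw -43.2
[ 1.16828751 -0.12730559  0.0262067 ]
```

View pics/w18.png

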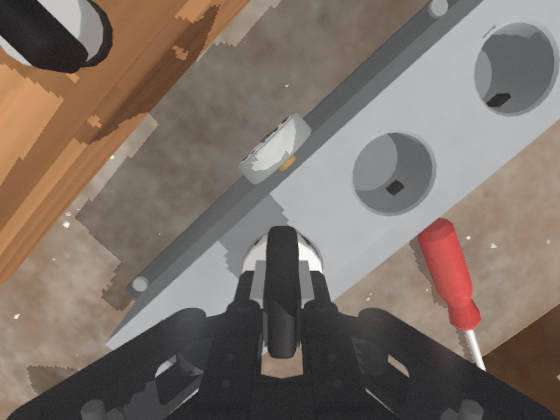

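Turned 43°; lift.

Emit:
send_rows(
  rows=[
    {"delta_pos": [0, 0, -8], "yaw": 0, "claw": -1},
    {"delta_pos": [0, 0, -20], "yaw": 0, "claw": -1},
    {"delta_pos": [0, 0, -45], "yaw": 0, "claw": -1},
    {"delta_pos": [0, 0, -75], "yaw": 0, "claw": -1},
    {"delta_pos": [0, 0, -100], "yaw": 0, "claw": -1},
  ],
)

```text
clock: 26.08
eef_pos: [0.589, -0.0765, 0.1835]
orientation: [0.356, 0.934, 0.009, 0.009]
force: [1.3, -0.6, -0.8]
gripper_width: 0.131
```

```bash
python3 go.py .4295 -.15 .17 182
```

```text
t 26.08 pos [ 0.589  -0.0765  0.1835] th 138.31 tilt 1.5 w 0.131 F [ 1.3 -0.6 -0.8] q1,q6 [-16.  26.]
delta [  70.3 -161.2    8.9] yaw -43.7
```

Emit:
send_rows(
  rows=[
    {"delta_pos": [12, -27, 0], "yaw": -7, "claw": -1},
    {"delta_pos": [24, -55, 0], "yaw": -14, "claw": -1},
    {"delta_pos": [37, -85, 0], "yaw": -21, "claw": -1},
    {"delta_pos": [50, -115, 0], "yaw": -28, "claw": -1},
    {"delta_pos": [63, -145, 0], "yaw": -35, "claw": -1},
  ],
)

```text
clock: 26.5
eef_pos: [0.4441, -0.1434, 0.1802]
orientation: [0.055, 0.998, 0.006, 0.012]
force: [-0.7, -0.2, -1.5]
gripper_width: 0.137
```

```bash
python3 go.py .4295 -.15 .12 182
```

```text
t 26.5 pos [ 0.4441 -0.1434  0.1802] th 173.74 tilt 1.52 w 0.137 F [-0.7 -0.2 -1.5] q1,q6 [-29. -22.]
delta [15.2 -8.9 59.7] yaw -8.3
```

Emit:
send_rows(
  rows=[
    {"delta_pos": [8, -5, 5], "yaw": -4, "claw": -1},
    {"delta_pos": [15, -9, 15], "yaw": -8, "claw": -1},
    {"delta_pos": [15, -9, 35], "yaw": -8.3, "claw": -1},
    {"delta_pos": [15, -9, 55], "yaw": -8.3, "claw": -1},
    {"delta_pos": [15, -9, 60], "yaw": -8.3, "claw": -1},
  ],
)

```text
clock: 26.92
eef_pos: [0.4287, -0.1499, 0.1185]
orientation: [-0.018, 1.0, 0.005, 0.012]
force: [-0.6, 0.8, -2.1]
gripper_width: 0.129
```

```bash
python3 -c "
from h import *
im,d=viewer.capture('wrist');im,d=viewer.capture('wrist'); cv2.imwrite('pics/w19.png',im)"; python3 go.py .4295 -.15 .082 182
```

```text
t 27.02 pos [ 0.4293 -0.15    0.1199] th 182.07 tilt 1.47 w 0.131 F [ 0.3  0.1 -0.4] q1,q6 [-30. -32.]
delta [ 0.7 -0.3 37.9] yaw 0.1
```

View pics/w19.png

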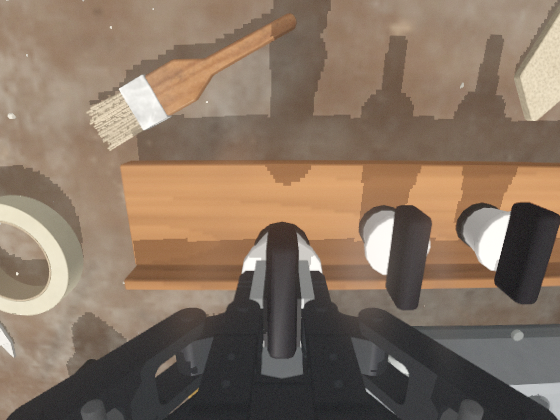

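Emit:
send_rows(
  rows=[
    {"delta_pos": [0.5, 0, 15], "yaw": 0, "claw": -1},
    {"delta_pos": [0.5, 0, 28], "yaw": 0, "claw": -1},
    {"delta_pos": [0.5, 0, 35], "yaw": 0, "claw": -1},
    {"delta_pos": [0.5, 0, 38], "yaw": 0, "claw": -1},
    {"delta_pos": [0.5, 0, 39], "yaw": 0, "claw": -1},
  ],
)

```text
clock: 27.43
eef_pos: [0.43, -0.1497, 0.0813]
orientation: [-0.018, 1.0, 0.005, 0.012]
force: [-0.4, 0.6, -1.2]
gripper_width: 0.131
```

Emit:
send_rows(
  rows=[
    {"delta_pos": [0, 0, 0.5], "yaw": 0, "claw": -1},
    {"delta_pos": [0, 0, 1], "yaw": 0, "claw": -1},
    {"delta_pos": [0, 0, 1.3], "yaw": 0, "claw": -1},
    {"delta_pos": [0, 0, 1.6], "yaw": 0, "claw": -1},
    {"delta_pos": [0, 0, 1.6], "yaw": 0, "claw": -1},
  ],
)

```text
clock: 27.85
eef_pos: [0.4301, -0.1498, 0.0799]
orientation: [-0.018, 1.0, 0.005, 0.012]
force: [0.4, 0.0, -2.5]
gripper_width: 0.133
```

Emit:
send_rows(
  rows=[
    {"delta_pos": [0, 0, 0.4], "yaw": 0, "claw": -1},
    {"delta_pos": [0, 0, 0.8], "yaw": 0, "claw": -1},
    {"delta_pos": [0, 0, 1.2], "yaw": 0, "claw": -1},
    {"delta_pos": [0, 0, 1.5], "yaw": 0, "claw": -1},
    {"delta_pos": [0, 0, 1.5], "yaw": 0, "claw": -1},
  ],
)

```text
clock: 28.27
eef_pos: [0.4303, -0.1498, 0.079]
orientation: [-0.018, 1.0, 0.004, 0.012]
force: [-2.8, 1.8, 12.0]
gripper_width: 0.133
```

Contact; release and rise.

Emit:
send_rows(
  rows=[
    {"delta_pos": [0, 0, 0], "yaw": 0, "claw": -1},
    {"delta_pos": [0, 0, 0], "yaw": 0, "claw": -0.6},
    {"delta_pos": [0, 0, 0], "yaw": 0, "claw": -0.3},
    {"delta_pos": [0, 0, 0], "yaw": 0, "claw": -0.1},
    {"delta_pos": [0, 0, 0], "yaw": 0, "claw": -0.1},
  ],
)

```text
clock: 28.68
eef_pos: [0.4304, -0.1498, 0.079]
orientation: [-0.018, 1.0, 0.004, 0.012]
force: [0.0, 0.6, -0.6]
gripper_width: 0.449
```

Emit:
send_rows(
  rows=[
    {"delta_pos": [0, 0, -10], "yaw": 0, "claw": -0.1},
    {"delta_pos": [0, 0, -35], "yaw": 0, "claw": -0.1},
    {"delta_pos": [0, 0, -70], "yaw": 0, "claw": 0},
    {"delta_pos": [0, 0, -105], "yaw": 0, "claw": 0},
    {"delta_pos": [0, 0, -140], "yaw": 0, "claw": 0},
  ],
)

```text
clock: 29.1
eef_pos: [0.4264, -0.1509, 0.2205]
orientation: [-0.018, 1.0, 0.005, 0.012]
force: [0.5, -1.0, 0.3]
gripper_width: 0.503
```

```bash
python3 -c "
from bar import *
for i in range(3): im,d=viewer.capture('wrist')
cv2.imwrite('pics/w20.png',im)
for x,y in ((.430,-.15),(.4275,-.075),(.4245,0)): print(bar('wrist',x,y,.098,im=im,d=d,th=100,r=.036))
im,d=viewer.capture('top'); cv2.imwrite('pics/t20.png',im)
im,d=viewer.capture('side'); cv2.imwrite('pics/s20.png',cv2.resize(im[120:320,180:440],None,fx=3,fy=3,interpolation=cv2.INTER_CUBIC))
"; python3 go.py .5913 -.077 .15 181.4
```

```text
(942, array([ 0.4328, -0.1499]), array([ 0.4313, -0.1501,  0.0961]), array([59.1, 13.5]), 2.7, 3.0)
(930, array([ 0.4297, -0.0751]), array([ 0.4289, -0.076 ,  0.0961]), array([58.3, 13.7]), 1.5, 1.9)
(927, array([ 0.4254, -0.0007]), array([ 0.4242, -0.0015,  0.0961]), array([58.1, 13.6]), 2.7, 2.2)
t 29.35 pos [ 0.4268 -0.1511  0.2184] th 182.09 tilt 1.5 w 0.498 F [-0.5  0.1 -1.2] q1,q6 [-31. -33.]
delta [-165.4   67.4   73.1] yaw 0.7
```

View pics/w20.png

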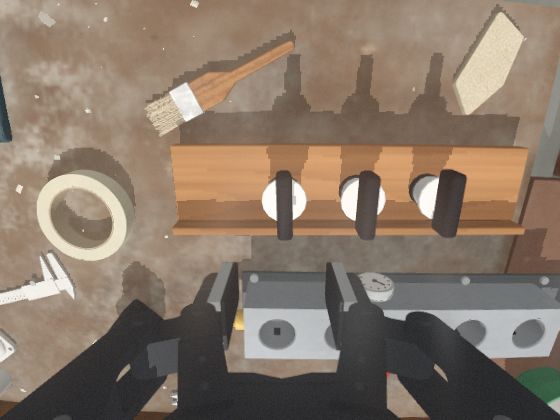

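View pics/s20.png

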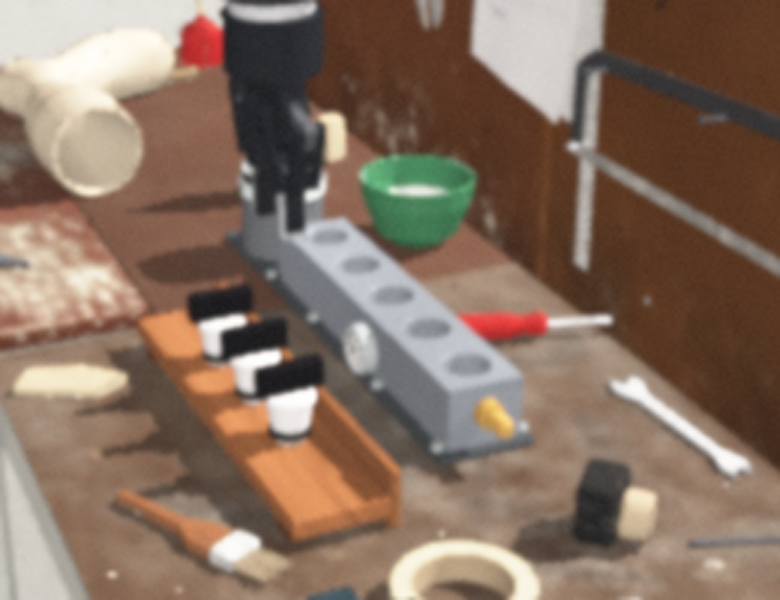

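View pics/t20.png

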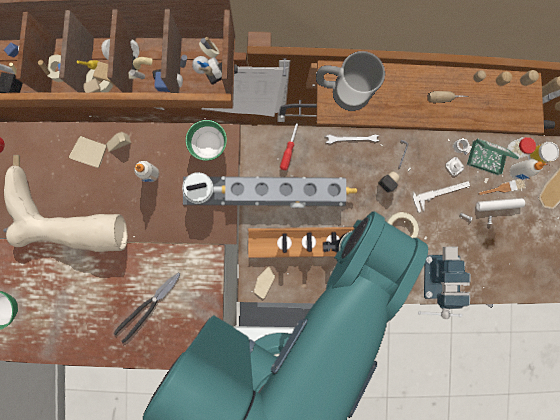

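```bash
python3 -c "
from m import *
im,d=viewer.capture('top')
for o in blacks('top',im,.134,35,80,80,(.5,.65,.2,.33)): print('lid',o)
cal=viewer.get_calibration('top');P=cloud(cal,d)
m=(im.max(2)<80)&(np.hypot(P[...,0]-.586,P[...,1]-.267)<.03); print(P[m][:,2].max(),np.median(P[m][:,2]))
m=(im.min(2)>130)&(np.hypot(P[...,0]-.586,P[...,1]-.267)<.038); print('disc',np.median(P[m][:,2]))
r=(abs(P[...,0]-.64)<.2)
m=(np.hypot(P[...,0]-.589,P[...,1]-.03)<.015);print('beam z',np.median(P[m][:,2]))
print(status.sense()['force'])
job.close_job()
"
```

```text
lid (array([0.5838, 0.2642]), array([0.5842, 0.264 ]), array([57.1, 12.8]), -76.6, np.int32(83))
lid (array([0.5414, 0.2389]), array([0.5428, 0.234 ]), array([68.1, 19.1]), -63.1, np.int32(40))
0.13864783590495122 0.1330658635301638
disc 0.10564608255249464
beam z 0.06607880320921944
[-0.03289635  0.30811783 -0.02886772]
the job is handed in; nothing more can be done
```

I locked the lid on the filter pot, twisted the three stoppers that were there (ports 2, 3 and 4) about 43° to free them, and lifted them out turned. They now stand in a row on the shelf. All five ports are open, and I handed the job in at about 29.5 s of the 210 s allowed.

Last checks before handing in:
- **Lid:**
  - **Height:** the disc top measured 0.1056 m (0.106 m expected when locked), and the bar top 0.133 m (0.134 m expected).
  - **Angle:** the handle was about 2–3° off the locked direction I worked out from the manifold, against an 11° limit. I took that direction as −74° and measured −76.6°.
  - **Centring:** the handle centre agreed with my pot-centre estimate to about 2–3 mm. That estimate itself varied by about 2 mm between views, so the 6 mm limit was met, but not by a wide margin.
- **Stoppers:** all were upright, about 75 mm apart and within about 6 mm of the shelf's middle line. Their handles were within about 1° of square across the shelf.
- **Surroundings:** in the last pictures the glue bottle, tape and ankle block looked unmoved. The gripper was clear of everything, and the force reading was about zero.

Two small disagreements remain. The wrist and top cameras differed by 2–4 mm in x, and contact left the tool tilted by about 1.5°. Neither visibly affected the result.

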